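# Lock the tube rotator's carrier on its shaft with the linchpin

### The arm

A 7-joint arm with a two-finger parallel gripper is mounted at the origin on a cart in front of the work surface, level with it; the furniture and walls round the work are solid. World frame = base frame: x ahead of the robot, y to its left, z up, the work surface at z = 0. Lengths are in m, angles in rad, forces in N, time in s.
With the tool pointing down it reaches from about 0.4 to 0.85 m from the base axis. Payload 10.4 kg.
Tool frame: the origin (TCP) lies midway between the tips of the shut fingers; the grasp point (between the pads) lies 19 mm behind it (grip_point_offset is the distance from the TCP to the grasp point, in m); y points along the fingers, z is the direction in which the jaws open and shut, and the axes are right-handed (so a half turn about y gives the same grasp; the last joint's range is limited). The gripper opens to 85 mm and grips with 20 to 120 N. Pads are 22 mm wide; open, the fingers measure 114 mm over their backs; the gripper's body (76 mm by 85 mm) begins 54 mm behind the grasp point. The pads swing forward as they close: fully open they stand 13 mm farther back than shut.
Start: joints at [-1.151, 0.332, -0.065, 1.46, 0.022, 1.35, -0.088], TCP at [0.268, 0.565, 0.231] pointing down, gripper open.
Joint ranges: [-2.6, 2.6], [-0.5, 2.12], [-1.47, 1.34], [0.16, 2.42], [-1.27, 4.41], [0.06, 2.06], [-2.6, 2.6]. Speed limits (rad/s): [2.22, 2.22, 2.79, 2.79, 3.14, 3.14, 3.14].

### API

Orientations are given as a unit quaternion [x, y, z, w].
In Python, from workcell import * gives the robot as it stands.
- The arm moves only by the tool send_rows, never from a script. Its argument "motion" is a list of rows, each a list of 7 numbers: the opening in per cent of the stroke, from 0 (shut) to 100 (fully open), then the shift along the tool's x, y, z in m, then the turn, a rotation vector about the tool's x, y, z in rad. In form: [[claw, tx, ty, tz, ax, ay, az], ...]. A call has 1 to 10 rows; each row is the pose to reach, as a shift and turn from the pose commanded when the call began, along the tool's axes at that moment; what a row does not reach only later rows make up. A row lasts 1/12 s, in which the tool goes at most 41.7 mm and 7.16 degrees, less where a joint would pass 70% of its speed; a pose out of reach is approached as far as the arm can. A call with a gripper value outside its range is refused whole. The fingers move at their own pace and stop on an object; "squeeze" is the grip in N (left out, the last holds). Time passes only in rows, so rows that repeat a pose let the fingers close. It gives the time, the measured TCP pose, the force and the opening at its end, in the units of the state.
- get_obs(): the state, without advancing time (a new reading comes with each control period).
- camera(name): name is "side" or "top" or "wrist"; returns a dict with "pixels" (480x640x3 uint8, red, green, blue), "range_z" (480x640 float32, m along the optical axis (not along the pixel's ray), 0 where there is no reading), "fovy" (degrees; the focal length in pixels is half the picture's height over the tangent of half this angle, whatever the lens; pixels are square), "cx", "cy" (the principal point, pixels), "dist_coeffs" ([k1, k2, p1, p2, k3] as OpenCV has them; the pictures are not rectified), "view" (4x4, takes a point from world to camera coordinates); the wrist camera has in their place "T_tool_cam" (4x4, takes a point from camera to tool coordinates, whose origin is the TCP and whose axes are the tool frame's). Camera axes: x right, y down, z forward; pixel columns grow to the right and rows downward; lengths in m; the calibration is good to about 2 mm. A picture is of the moment at which its call begins: read the wrist's pose just before it.
- hand_in(): hands the job in, once; it reports no verdict.
The state is a dict: "clock": time; "joint_pos": joint angles; "joint_velocities": joint speeds; "tau": joint torques, N m; "position": TCP position; "ee_rot": TCP orientation; "ft_force": force on the tool from outside, world axes, zero at the start; "torque": the same for the moment, N m; "grip_width": opening from 0.0 (shut) to 1.0 (fully open).
Only numpy, scipy, OpenCV 4.12 (cv2) and the standard library are available. Lean on these libraries where they do the work, as an engineer would, in place of code of your own. Each camera call takes 0.05 s, during which the arm holds its last target.

### The job

Lock the tube rotator's carrier on its shaft: take the linchpin from its parking block, feel for the cross hole in the keyway on top of the shaft, and push the pin gently down through it, ring open towards the shaft's free end, until its collar rests on the shaft. Only then swing the ring down over the shaft's end, right home against the pin, and let go. Never press hard on the rotator, and leave the two beakers, the wash bottle and the petri dish standing where they are.

Things in the scene. Friction and masses are not known exactly. Their poses are not given: they have to be found in the camera images.
- rotator: Fixed tube rotator: white box 100 x 120 x 158 mm, in front of it a white disc (96 mm diameter), then an aluminium hub (41 mm diameter, 14 mm long), then the bare shaft. Origin under the box's centre, 82 mm behind the hub's outer face. z up; the shaft points along -x. More than 40 N on rotator or shaft, from pin or robot, is too hard.
- hub_face (a point): Centre of the hub's outer face, on the shaft's axis, 110 mm above the worktop; axes as the rotator's, the shaft sticks out along -x. End play: the shaft was left anywhere in its travel (friction holds it, 60 N), so its cross hole's axis is 24 to 44 mm out from this face and no reading tells where. The shaft's free end is always 12 mm beyond the hole's axis.
- shaft_top (a point): Point 13 mm above hub_face, level with the shaft's top. Shaft: square steel bar 26 x 26 mm. Along the middle of its top runs a keyway 11 mm wide, 2.5 mm deep; in its floor opens the upright through hole, 10 mm diameter, rim chamfered 1 mm. A sprung ball half-way down the hole grips the pin: pushing it home takes some 5 to 10 N, then the collar stops dead on the shaft's top.
- pin_grip (a point): Where to pinch the loose steel linchpin: on its flat upright grip, 12 mm (x) by 16 mm (y), which ends 9 mm above this point. z along the pin, up; the ring opens out to -x, hinge line along y. Pinch the y faces, which the ring leaves free, fingertips no lower than 21 mm below this point (collar and ring there). With the pin home its -x must point as the shaft does.
- linchpin: The linchpin (90 g); origin on its axis at the underside of its collar (19 mm diameter), 30 mm below pin_grip. Below it the shank, 8 mm diameter, 40 mm long, the last 6 mm tapering to a 4.4 mm tip. At the start it stands in the parking block, collar on the block's top.
- ring (a joint): Angle (rad) of the pin's wire ring, 50 mm wide, 38 mm from hinge to far bar; hinge 4.5 mm above the collar's underside. 0: shut at its stop, hanging with the far bar against the shank's -x side (under the shaft when the pin is home). It grows as the bar swings out to -x and up: 1.4 is level, 2.1 the limit. Stiff hinge: it stays where left; about 1.5 to 2 N at the tab turns it.
- ring_tab (a point): Outer edge of the thumb tab on the middle of the ring's far bar, 43 mm from the hinge: 18 mm wide, 4 mm thick, standing 20 mm out of the ring's plane on the side that faces up when open. With the ring shut it is 26 mm in front (-x) of the pin's axis and 30 mm below the collar's underside, 14 mm proud of the shaft's end: push it down, then home from in front.
- pin_block: Fixed grey plastic parking block 56 x 56 x 50 mm with a hole for the pin in the middle of its top; origin at the centre of its underside.
- pp_beaker_mid (a point): Bystander: white plastic beaker, 66 mm diameter, 76 mm high; point half-way up.
- beaker_100_mid (a point): Bystander: clear beaker, 58 mm diameter, 70 mm high; point half-way up.
- wash_bottle_mid (a point): Bystander: cream wash bottle with a red top, 68 mm diameter, 170 mm high; point half-way up.
- petri_mid (a point): Bystander: flat petri dish, 59 mm diameter, 16 mm high; point half-way up.
Mind the look-alikes: they are no part of the job. Leave any pink or red look-alike of the linchpin alone.

How it is judged:
On the way, in this order (a step that is already met when the one before it is completed fails the run):
1. the linchpin is pushed home through the shaft's cross hole, collar on the shaft, its ring still open (z of pin_grip in the frame of hub_face between 0.04 and 0.046 m and y of pin_grip in the frame of hub_face between -0.005 and 0.005 m and x of pin_grip in the frame of hub_face between -0.048 and -0.02 m and angle between the z axis of pin_grip and the z axis of hub_face, either way round below 0.12 rad and value of joint ring above 0.9 rad), for 0.2 s.
2. the ring is swung over the shaft's end and home against the pin (z of pin_grip in the frame of hub_face between 0.04 and 0.046 m and y of pin_grip in the frame of hub_face between -0.005 and 0.005 m and x of pin_grip in the frame of hub_face between -0.048 and -0.02 m and angle between the z axis of pin_grip and the z axis of hub_face, either way round below 0.12 rad and value of joint ring below 0.12 rad), for 0.2 s.
At the end, for the whole second after the job is handed in: The linchpin is upright in the shaft's cross hole (0.12 rad), collar on the shaft (3 mm), at rest; its ring is shut round the shaft's free end (within 0.12 rad of its stop, tab within 12 mm of the shaft's middle line); the four bystanders are within 25 mm of where they stood (all of step 2 and linear speed of linchpin below 0.02 m/s and x of ring_tab in the frame of hub_face below -0.03 m and y of ring_tab in the frame of hub_face between -0.012 and 0.012 m and distance of each of pp_beaker_mid, beaker_100_mid, wash_bottle_mid, petri_mid from where it was at the start of the episode below 0.025 m); the robot touches nothing.
It fails at once if the pin is pressed against the rotator with more than 40 N (contact force between linchpin and rotator above 40 N).
It fails at once if the robot presses on the rotator with more than 40 N (contact force between any of the fingers, the arm and rotator above 40 N).
It fails at once if a bystander is knocked over or pushed away (distance of any of pp_beaker_mid, beaker_100_mid, wash_bottle_mid, petri_mid from where it was at the start of the episode above 0.03 m).
It also fails if it takes over 64 s, if anything falls off the work surface, if the arm or the gripper's body presses on something with over 40 N, if the wrist force passes 120 N, or if a joint passes its speed limit or range.

## Working session

There is one attempt and no reset: what is moved stays moved. The work goes in short steps, Python scripts to look and compute and a tool call to move; the robot and the scene stay as the last step left them, time stands still between calls to the robot, and variables do not carry over. Pictures are saved under pics/ and viewed, and the job is handed in when it is done.

Besides the shell and the picture viewer there is one more tool, called as name(argument=value, ...), one argument or row to a line, values as JSON. send_rows: Moves the arm, as the interface text tells. Its arguments: {"type":"object","properties":{"motion":{"type":"array"},"squeeze":{"type":"number"}},"required":["motion"]}

```bash
mkdir -p pics; ls
cat > h.py <<'E'
from workcell import *
import numpy as np, cv2
from scipy.spatial.transform import Rotation as R
def K(c):
    f=240/np.tan(np.radians(c["fovy"])/2)
    return np.array([[f,0,c["cx"]],[0,f,c["cy"]],[0,0,1.]])
def T_wc(c,o=None):
    if "view" in c: return np.linalg.inv(c["view"])
    T=np.eye(4);T[:3,:3]=R.from_quat(o["ee_rot"]).as_matrix();T[:3,3]=o["position"]
    return T@c["T_tool_cam"]
def ray(c,uv,o=None):
    p=cv2.undistortPoints(np.array(uv,float).reshape(-1,1,2),K(c),np.array(c["dist_coeffs"],float)).reshape(-1,2)
    T=T_wc(c,o);d=np.c_[p,np.ones(len(p))]@T[:3,:3].T
    return T[:3,3],d
def plane(c,uv,z,o=None):
    t,d=ray(c,uv,o); return t+d*((z-t[2])/d[:,2])[:,None]
def depth(c,uv,o=None):
    uv=np.array(uv,float).reshape(-1,2)
    t,d=ray(c,uv,o); z=np.array([c["range_z"][int(round(v)),int(round(u))] for u,v in uv]); return t+d*z[:,None]
def save(c,n): cv2.imwrite("pics/"+n,cv2.cvtColor(c["pixels"],cv2.COLOR_RGB2BGR))
def proj(c,P,o=None):
    V=np.linalg.inv(T_wc(c,o));r,_=cv2.Rodrigues(V[:3,:3])
    return cv2.projectPoints(np.array(P,float).reshape(-1,1,3),r,V[:3,3],K(c),np.array(c["dist_coeffs"],float))[0].reshape(-1,2)
def cloud(c,o=None):
    vv,uu=np.mgrid[0:480,0:640]; uv=np.c_[uu.ravel(),vv.ravel()]
    t,d=ray(c,uv,o); z=c["range_z"].ravel(); P=t+d*z[:,None]; P[z==0]=np.nan
    return P.reshape(480,640,3)
E
python3 - <<'E'
from h import *
import pickle
o=get_obs();print(o)
for n in ["side","top","wrist"]:
    o=get_obs();c=camera(n);save(c,n+"0.png");pickle.dump((o,c),open(n+"0.pkl","wb"))
    print(n,c["fovy"],c["cx"],c["cy"],c["dist_coeffs"],T_wc(c,o).round(3).tolist())
E
```

```text
pics
{'clock': 0.0, 'joint_pos': array([-1.15058261,  0.33287591, -0.06465877,  1.46095507,  0.0215877 ,
        1.34988144, -0.08850554]), 'joint_velocities': array([-9.05515587e-04,  1.62883293e-04,  2.82866584e-04,  8.00303056e-04,
        3.69156094e-05, -1.91292917e-03, -1.50056867e-03]), 'tau': array([-3.05705089e-04, -6.25448227e+01,  4.90617170e-02, -3.91603231e+01,
        1.63022988e-02,  9.90345608e-03,  1.17643768e-05]), 'position': array([0.26766471, 0.56436816, 0.23050673]), 'ee_rot': array([ 0.69033997, -0.1553785 ,  0.15520394, -0.68934751]), 'ft_force': array([ 0.1491564 , -0.13599637, -0.5743253 ]), 'torque': array([0.04177415, 0.02921193, 0.00019941]), 'grip_width': 1.003354099718021}
side 56.36018414940429 323.1417024589258 233.02048939706327 [-0.07885432  0.          0.          0.          0.        ] [[-0.995, 0.079, -0.068, 0.6], [0.103, 0.674, -0.732, 0.645], [-0.012, -0.735, -0.678, 0.798], [0.0, 0.0, 0.0, 1.0]]
top 48.720805654778296 316.11239556391837 237.8607631241957 [0.01725304 0.         0.         0.         0.        ] [[-0.148, -0.969, 0.2, 0.291], [-0.989, 0.145, -0.028, -0.079], [-0.002, -0.202, -0.979, 1.378], [0.0, 0.0, 0.0, 1.0]]
wrist 59.91010624886722 322.3619923134806 244.76468556766704 [-0.08703194  0.          0.          0.          0.        ] [[0.428, 0.858, 0.284, 0.194], [0.904, -0.406, -0.135, 0.6], [-0.001, 0.315, -0.949, 0.373], [0.0, 0.0, 0.0, 1.0]]
```

View pics/side0.png

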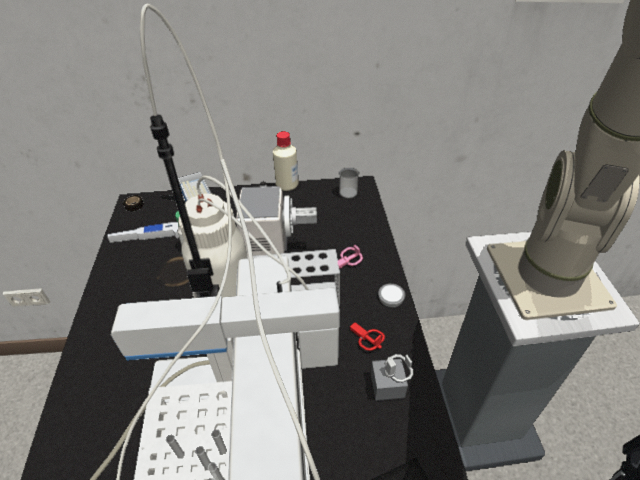

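View pics/top0.png

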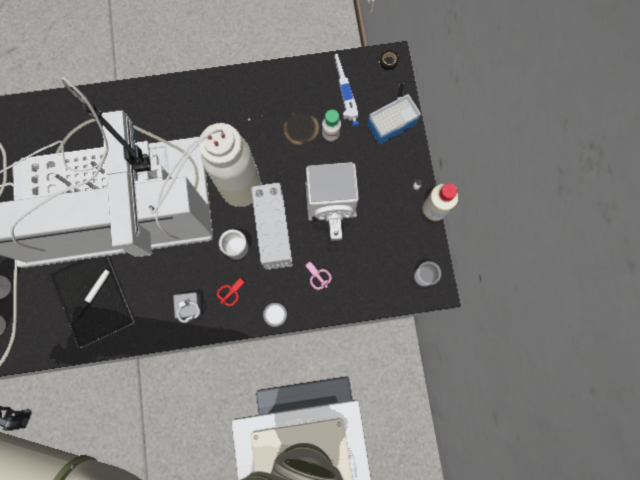

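View pics/wrist0.png

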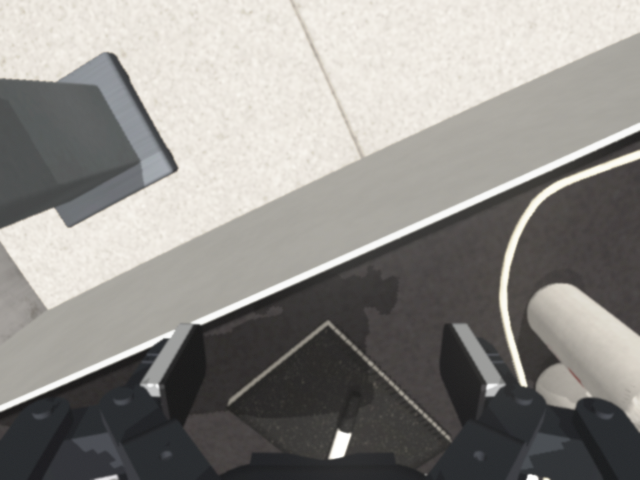

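The side view shows the block and pin at about (390,375), the rotator shaft at (305,214) and red and pink look-alikes. The top view has the pin at (187,310), the rotator box at (332,188) and the shaft at (336,228). Next I'll zoom in and measure.

Run:
```python
import pickle
from h import *
o,c=pickle.load(open("top0.pkl","rb"));P=cloud(c)
im=cv2.cvtColor(c["pixels"],cv2.COLOR_RGB2BGR)
a=cv2.resize(im[150:250,285:385],(400,400),interpolation=cv2.INTER_CUBIC)
b=cv2.resize(im[270:340,150:220],(400,400),interpolation=cv2.INTER_CUBIC)
cv2.imwrite("pics/topz.png",np.hstack([a,b]))
np.set_printoptions(suppress=True,precision=4)
Z=P[...,2]
# rotator top
m=(abs(Z-.158)<.006); m[:, :295]=0;m[:,370:]=0;m[:150]=0;m[230:]=0
n,l,s,ce=cv2.connectedComponentsWithStats(m.astype(np.uint8));i=1+s[1:,4].argmax()
print(s[i],P[l==i].mean(0)); q=plane(c,np.argwhere(l==i)[:,::-1],.158)[:,:2]
print("box",cv2.minAreaRect((q*1000).astype(np.float32)))
m=(abs(Z-.123)<.006); m[:, :315]=0;m[:,350:]=0;m[:205]=0;m[250:]=0
print("shaft",m.sum()); q=plane(c,np.argwhere(m)[:,::-1],.123)[:,:2]
print(cv2.minAreaRect((q*1000).astype(np.float32)),np.nanmedian(Z[m]))
m=(abs(Z-.05)<.006); m[:, :165]=0;m[:,210:]=0;m[:285]=0;m[330:]=0
print("block",m.sum()); q=plane(c,np.argwhere(m)[:,::-1],.05)[:,:2]
print(cv2.minAreaRect((q*1000).astype(np.float32)),np.nanmedian(Z[m]))
o,c=pickle.load(open("side0.pkl","rb"));im=cv2.cvtColor(c["pixels"],cv2.COLOR_RGB2BGR)
a=cv2.resize(im[180:250,260:330],(400,400),interpolation=cv2.INTER_CUBIC)
b=cv2.resize(im[340:410,355:425],(400,400),interpolation=cv2.INTER_CUBIC)
cv2.imwrite("pics/sidez.png",np.hstack([a,b]))
```

```text
[ 307  162   51   42 1713] [ 0.6688 -0.1719  0.157 ]
box ((668.0863037109375, -171.51046752929688), (116.12052917480469, 96.56153869628906), 87.16789245605469)
shaft 303
((582.8426513671875, -151.69921875), (84.71485137939453, 75.945556640625), 66.36817169189453) 0.12253480215152446
block 447
((436.2603454589844, 229.9999542236328), (59.6767463684082, 69.20926666259766), 88.7569351196289) 0.049500522612277775
```

View pics/topz.png

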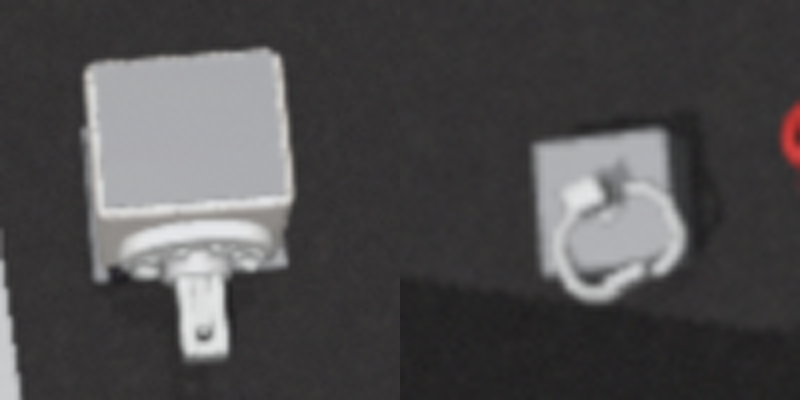

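View pics/sidez.png

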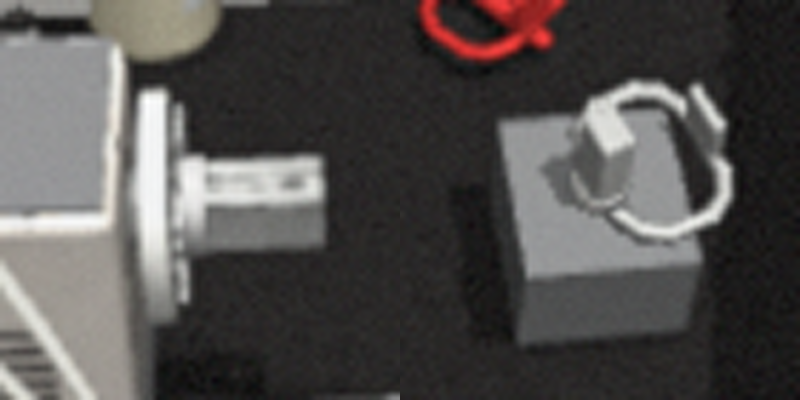

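Run:
```python
import pickle
from h import *
np.set_printoptions(suppress=True,precision=4)
o,c=pickle.load(open("top0.pkl","rb"));P=cloud(c);Z=P[...,2]
g=c["pixels"].astype(int)
# block: corner-based
m=(abs(Z-.05)<.004); m[:, :168]=0;m[:,205:]=0;m[:288]=0;m[322:]=0
m=cv2.morphologyEx(m.astype(np.uint8),cv2.MORPH_CLOSE,np.ones((9,9)))
m=cv2.morphologyEx(m,cv2.MORPH_OPEN,np.ones((9,9)))
q=plane(c,np.argwhere(m)[:,::-1],.05)[:,:2]; print("block",cv2.minAreaRect((q*1000).astype(np.float32)))
for n,(u0,u1,v0,v1) in {"top":(165,215,285,335),"side":(355,425,340,410)}.items():
    o,c=pickle.load(open(n+"0.pkl","rb"));P=cloud(c)[v0:v1,u0:u1];Z=P[...,2]
    p=P[(Z>.058)&(Z<.14)]; print(n,len(p),p.mean(0),p.min(0),p.max(0))
    for zc in np.arange(.06,.11,.01):
        k=p[abs(p[:,2]-zc)<.005]; 
        if len(k):print(zc,len(k),k.mean(0),k.min(0),k.max(0))
o=pickle.load(open("top0.pkl","rb"))[0]
print(R.from_quat(o["ee_rot"]).as_matrix())
o,c=pickle.load(open("wrist0.pkl","rb"));print(c["T_tool_cam"])
```

```text
block ((438.69476318359375, 231.90646362304688), (54.875362396240234, 64.93386840820312), 84.18897247314453)
top 96 [0.4306 0.2263 0.0742] [0.4021 0.1986 0.0581] [0.4497 0.2508 0.0921]
0.06 31 [0.4257 0.223  0.0603] [0.4021 0.1986 0.0581] [0.4497 0.2508 0.0638]
0.06999999999999999 19 [0.4208 0.2232 0.0706] [0.4042 0.2123 0.0652] [0.4482 0.2366 0.0748]
0.07999999999999999 16 [0.4284 0.226  0.0804] [0.4041 0.2157 0.076 ] [0.4453 0.2349 0.085 ]
0.08999999999999998 30 [0.4431 0.2319 0.0877] [0.4363 0.224  0.0851] [0.4497 0.2392 0.0921]
side 206 [0.4321 0.2303 0.0747] [0.4016 0.2021 0.058 ] [0.4523 0.2542 0.0917]
0.06 49 [0.4229 0.2271 0.0607] [0.4016 0.2021 0.058 ] [0.4523 0.2542 0.0644]
0.06999999999999999 61 [0.4274 0.2294 0.0707] [0.4037 0.212  0.0652] [0.4506 0.2416 0.075 ]
0.07999999999999999 39 [0.4338 0.2313 0.0786] [0.4041 0.2114 0.0751] [0.4509 0.2414 0.0849]
0.08999999999999998 57 [0.4438 0.2334 0.0883] [0.4369 0.225  0.0851] [0.4504 0.2406 0.0917]
[[ 0.9036 -0.0005  0.4285]
 [-0.4285 -0.0013  0.9036]
 [ 0.0001 -1.     -0.0014]]
[[-0.001   0.9492  0.3146 -0.0817]
 [-0.0002 -0.3146  0.9492 -0.1426]
 [ 1.      0.0009  0.0005  0.0007]
 [ 0.      0.      0.      1.    ]]
```

```bash
python3 - <<'E'
import pickle
from h import *
np.set_printoptions(suppress=True,precision=3,linewidth=200)
for n in ("top","side"):
    o,c=pickle.load(open(n+"0.pkl","rb"));P=cloud(c).reshape(-1,3);P=P[np.isfinite(P[:,0])]
    ys=np.arange(.7,-.4,-.05);print(n);print("x:",np.arange(.3,.8,.05))
    for y in ys:
        r=[]
        for x in np.arange(.3,.8,.05):
            k=P[(abs(P[:,0]-x-.025)<.025)&(abs(P[:,1]-y-.025)<.025),2]; r.append(k.max() if len(k)else -9)
        print("%.2f"%y,np.array(r))
def rows(o,target,yaw):
    R0=R.from_quat(o["ee_rot"]); Rt=R.from_matrix(np.array([[np.cos(yaw),0,-np.sin(yaw)],[np.sin(yaw),0,np.cos(yaw)],[0,-1,0]]))
    return R0.inv().apply(np.array(target)-o["position"]),(R0.inv()*Rt).as_rotvec()
o=get_obs(); print(rows(o,[.4434,.2325,.2],np.radians(24)))
E
cat >> h.py <<'E'
def mv(target,yaw,o=None):
    o=o or get_obs()
    R0=R.from_quat(o["ee_rot"]); cy,sy=np.cos(yaw),np.sin(yaw)
    Rt=R.from_matrix(np.array([[cy,0,-sy],[sy,0,cy],[0,-1,0]]))
    Rt=R.from_matrix(np.c_[[cy,sy,0],[0,0,-1],[-sy,cy,0]])
    return R0.inv().apply(np.array(target)-o["position"]).round(4),(R0.inv()*Rt).as_rotvec().round(4)
E
python3 -c "
from h import *
print(mv([.4434,.2325,.2],np.radians(24)))"
```

```text
top
x: [0.3  0.35 0.4  0.45 0.5  0.55 0.6  0.65 0.7  0.75]
0.70 [ 0.003  0.012  0.017  0.024  0.021  0.008  0.004 -9.    -9.     0.003]
0.65 [ 0.003  0.012  0.011  0.032  0.047  0.057  0.034 -9.    -9.     0.004]
0.60 [ 0.006  0.006  0.006  0.007  0.008  0.009  0.189 -9.    -9.     0.047]
0.55 [ 0.003  0.007  0.007  0.013  0.019  0.018  0.276 -9.     0.14   0.142]
0.50 [0.005 0.02  0.02  0.032 0.019 0.265 0.3   0.3   0.141 0.141]
0.45 [0.004 0.017 0.019 0.038 0.038 0.359 0.393 0.3   0.14  0.198]
0.40 [0.005 0.015 0.02  0.02  0.036 0.035 0.411 0.3   0.199 0.195]
0.35 [0.007 0.008 0.021 0.018 0.012 0.008 0.429 0.299 0.398 0.359]
0.30 [0.005 0.008 0.009 0.006 0.006 0.007 0.449 0.44  0.407 0.098]
0.25 [0.008 0.007 0.058 0.052 0.34  0.344 0.47  0.493 0.345 0.344]
0.20 [0.006 0.007 0.092 0.056 0.006 0.321 0.34  0.678 0.693 0.048]
0.15 [0.004 0.007 0.059 0.018 0.008 0.008 0.377 0.384 0.064 0.06 ]
0.10 [0.004 0.008 0.04  0.036 0.082 0.078 0.3   0.414 0.411 0.323]
0.05 [0.007 0.008 0.005 0.02  0.076 0.079 0.077 0.413 0.415 0.347]
-0.00 [0.005 0.023 0.019 0.007 0.115 0.117 0.116 0.321 0.375 0.
[... 1481 characters left out ...]
.343]
-0.05 [ 0.004  0.022  0.017  0.004  0.112  0.113  0.113  0.114 -9.    -9.   ]
-0.10 [ 0.004  0.005  0.018  0.017  0.004  0.006  0.004 -9.    -9.    -9.   ]
-0.15 [ 0.003  0.005  0.037  0.037  0.124  0.147  0.16   0.16   0.159 -9.   ]
-0.20 [ 0.002  0.005  0.003  0.003  0.123  0.149  0.159  0.16   0.16  -9.   ]
-0.25 [ 0.001  0.004  0.003  0.003  0.003  0.121  0.159  0.161  0.16  -9.   ]
-0.30 [ 0.002  0.004  0.002  0.003  0.003  0.001  0.    -9.    -9.     0.001]
-0.35 [ 0.003  0.003  0.07   0.003  0.003  0.004 -9.    -9.    -9.     0.004]
(array([ 0.301,  0.031, -0.225]), array([ 0.001, -0.862, -0.   ]))
(array([ 0.301 ,  0.031 , -0.2246]), array([ 1.000e-03, -8.617e-01, -4.000e-04]))
```

Run:
```python
import pickle
from h import *
np.set_printoptions(suppress=True,precision=3,linewidth=200)
for n in ("top","side"):
    o,c=pickle.load(open(n+"0.pkl","rb"));P=cloud(c).reshape(-1,3);P=P[np.isfinite(P[:,0])]
    for y in np.arange(.1,.4,.02):
        k=P[(P[:,0]>.3)&(P[:,0]<.8)&(abs(P[:,1]-y)<.01)&(P[:,2]>.12)]
        if len(k): print(n,round(y,2),"minx",k[k[:,0].argmin()],np.sort(k[:,0])[:5])
```

```text
top 0.1 minx [0.691 0.109 0.411] [0.691 0.693 0.694 0.694 0.694]
top 0.12 minx [0.673 0.13  0.396] [0.673 0.675 0.675 0.676 0.677]
top 0.14 minx [0.609 0.15  0.215] [0.609 0.609 0.609 0.609 0.609]
top 0.16 minx [0.609 0.155 0.148] [0.609 0.609 0.609 0.609 0.609]
top 0.18 minx [0.609 0.174 0.191] [0.609 0.609 0.609 0.609 0.609]
top 0.2 minx [0.578 0.209 0.24 ] [0.578 0.578 0.579 0.579 0.579]
top 0.22 minx [0.579 0.211 0.265] [0.579 0.579 0.58  0.581 0.582]
top 0.24 minx [0.608 0.24  0.274] [0.608 0.608 0.608 0.608 0.608]
top 0.26 minx [0.548 0.269 0.313] [0.548 0.548 0.548 0.548 0.548]
top 0.28 minx [0.547 0.285 0.338] [0.547 0.548 0.548 0.548 0.548]
top 0.3 minx [0.548 0.291 0.262] [0.548 0.548 0.548 0.548 0.548]
top 0.32 minx [0.608 0.319 0.278] [0.608 0.608 0.609 0.609 0.609]
top 0.34 minx [0.609 0.331 0.264] [0.609 0.609 0.609 0.609 0.609]
top 0.36 minx [0.608 0.356 0.275] [0.608 0.608 0.608 0.609 0.609]
top 0.38 minx [0.608 0.38  0.269] [0.608 0.608 0.608 0.609 0.609]
top 0.4 minx [0.608 0.398 0.272] [0.608 0.608 0.608 0.608 0.609]
side 0.1 minx [0.694 0.091 0.243] [0.694 0.695 0
[... 304 characters left out ...]
98 0.208 0.318] [0.598 0.601 0.602 0.604 0.605]
side 0.22 minx [0.584 0.211 0.286] [0.584 0.584 0.585 0.585 0.585]
side 0.24 minx [0.61  0.231 0.175] [0.61  0.611 0.611 0.611 0.611]
side 0.26 minx [0.548 0.259 0.336] [0.548 0.549 0.549 0.549 0.549]
side 0.28 minx [0.548 0.281 0.335] [0.548 0.549 0.549 0.549 0.549]
side 0.3 minx [0.548 0.295 0.304] [0.548 0.548 0.548 0.548 0.548]
side 0.32 minx [0.609 0.319 0.261] [0.609 0.61  0.61  0.61  0.61 ]
side 0.34 minx [0.609 0.343 0.265] [0.609 0.61  0.61  0.61  0.61 ]
side 0.36 minx [0.61  0.363 0.262] [0.61 0.61 0.61 0.61 0.61]
side 0.38 minx [0.61  0.386 0.266] [0.61 0.61 0.61 0.61 0.61]
side 0.4 minx [0.61  0.391 0.272] [0.61 0.61 0.61 0.61 0.61]
```

send_rows(
  motion=[
    [100,0.03,0.003,-0.022,0,-0.1,0],
    [100,0.06,0.006,-0.045,0,-0.2,0],
    [100,0.09,0.009,-0.067,0,-0.3,0],
    [100,0.12,0.012,-0.09,0,-0.4,0],
    [100,0.15,0.015,-0.112,0,-0.5,0],
    [100,0.18,0.015,-0.135,0,-0.6,0],
    [100,0.21,0.015,-0.157,0,-0.7,0],
    [100,0.24,0.015,-0.18,0,-0.8,0],
    [100,0.27,0.015,-0.202,0,-0.862,0],
    [100,0.29,0.015,-0.22,0,-0.862,0],
  ],
)

```text
clock: 0.98
position: [0.437, 0.2383, 0.2163]
ee_rot: [0.692, 0.148, -0.148, -0.691]
ft_force: [0.7, 0.1, 0.1]
grip_width: 0.998
```

Run:
```python
import pickle
from h import *
o=get_obs();c=camera("wrist");save(c,"w1.png");pickle.dump((o,c),open("w1.pkl","wb"))
print(o["position"],R.from_quat(o["ee_rot"]).as_matrix().round(4).tolist())
```

```text
[0.43702133 0.23832843 0.21628983] [[0.9128, 0.0004, -0.4084], [0.4084, -0.0005, 0.9128], [0.0002, -1.0, -0.0006]]
```

View pics/w1.png

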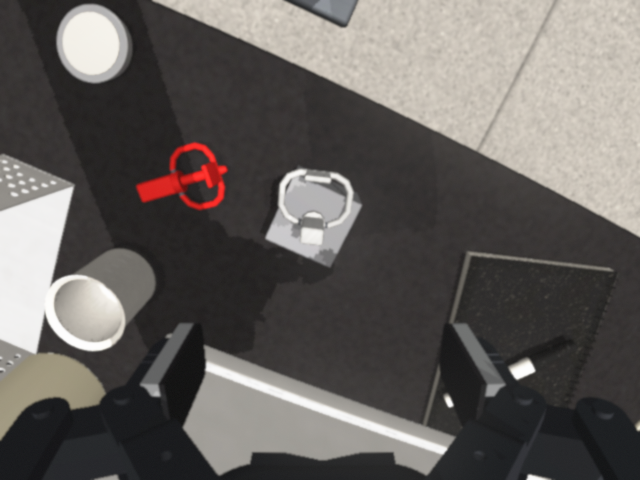

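The wrist view shows the pin's grip top at (312,229), the ring opening upwards in the picture and the tab at (318,176). The white cylinder at (100,290) is the PP beaker.

Run:
```python
import pickle
from h import *
np.set_printoptions(suppress=True,precision=4,linewidth=200)
o,c=pickle.load(open("w1.pkl","rb"));P=cloud(c,o)[160:275,255:370];Z=P[...,2]
im=cv2.cvtColor(c["pixels"],cv2.COLOR_RGB2BGR)[160:275,255:370]
cv2.imwrite("pics/w1z.png",cv2.resize(im,(575,575),interpolation=cv2.INTER_CUBIC))
def rep(n,m,z):
    uv=np.argwhere(m)[:,::-1]+[255,160]; q=plane(c,uv,z,o)[:,:2]
    r=cv2.minAreaRect((q*1000).astype(np.float32)); print(n,m.sum(),r, np.nanmean(P[m],0),uv.mean(0))
print("block z",np.nanmedian(Z[(abs(Z-.05)<.008)]))
m=(abs(Z-.089)<.006); n,l,s,ce=cv2.connectedComponentsWithStats(m.astype(np.uint8))
for i in range(1,n):
    if s[i,4]>30: rep("grip",l==i,.089)
m=(abs(Z-.05)<.004); m=cv2.morphologyEx(m.astype(np.uint8),cv2.MORPH_CLOSE,np.ones((15,15)));m=cv2.morphologyEx(m,cv2.MORPH_OPEN,np.ones((25,25))); rep("block",m>0,.05)
m=(Z>.068)&(Z<.12)
n,l,s,ce=cv2.connectedComponentsWithStats(m.astype(np.uint8))
for i in range(1,n):
    if s[i,4]>15: print(s[i],P[l==i].mean(0),P[l==i].max(0),P[l==i].min(0))
m=(Z>.056)&(Z<.068); print("ring",P[m].mean(0),m.sum())
# ring widest left-right
```

```text
block z 0.05008738567154675
grip 414 ((440.9586181640625, 233.2731170654297), (12.834193229675293, 15.774499893188477), 17.56720733642578) [0.4411 0.2333 0.0883] [311.4275 234.6763]
block 2899 ((435.7586364746094, 230.87303161621094), (47.06394958496094, 59.01637268066406), 24.15896987915039) [0.4349 0.2291 0.0509] [310.9986 210.9165]
[ 50  13  26  10 200] [0.4059 0.222  0.0745] [0.4104 0.2308 0.0774] [0.402  0.2134 0.0681]
[ 45  59  24  26 542] [0.44   0.233  0.0854] [0.4489 0.2421 0.091 ] [0.4342 0.2247 0.0683]
ring [0.422  0.2269 0.0581] 1001
```

View pics/w1z.png

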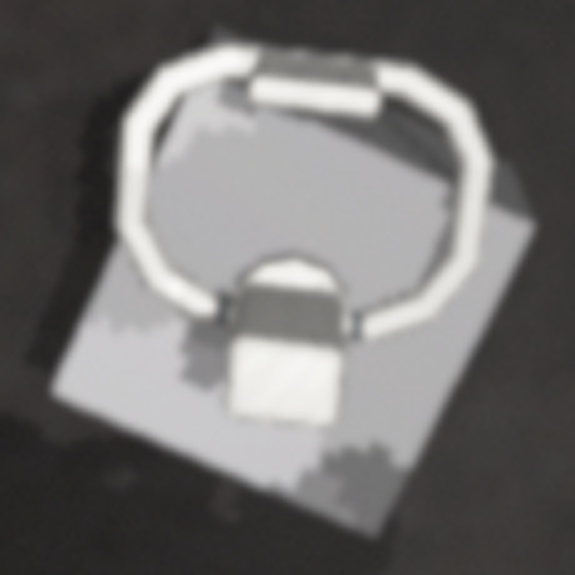

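Run:
```python
from h import *
print(mv([.4418,.2332,.1],np.radians(17.6)),mv([.4418,.2332,.063],np.radians(17.6)))
```

```text
(array([ 0.0024,  0.1163, -0.0014]), array([2.300e-03, 1.049e-01, 1.000e-04])) (array([ 0.0024,  0.1533, -0.0013]), array([2.300e-03, 1.049e-01, 1.000e-04]))
```

send_rows(
  motion=[
    [100,0.0024,0.03,-0.0014,0.002,0.105,0],
    [100,0.0024,0.06,-0.0014,0.002,0.105,0],
    [100,0.0024,0.09,-0.0014,0.002,0.105,0],
    [100,0.0024,0.115,-0.0014,0.002,0.105,0],
    [100,0.0024,0.135,-0.0014,0.002,0.105,0],
    [100,0.0024,0.147,-0.0014,0.002,0.105,0],
    [100,0.0024,0.153,-0.0014,0.002,0.105,0],
    [100,0.0024,0.153,-0.0014,0.002,0.105,0],
    [100,0.0024,0.153,-0.0014,0.002,0.105,0],
  ],
)

```text
clock: 1.78
position: [0.4384, 0.2417, 0.0637]
ee_rot: [-0.698, -0.111, 0.111, 0.699]
ft_force: [-0.2, -0.1, -0.0]
grip_width: 1.0
```

Run:
```python
import pickle
from h import *
o=get_obs();c=camera("wrist");save(c,"w2.png");pickle.dump((o,c),open("w2.pkl","wb"))
print(o["position"],o["ft_force"],R.from_quat(o["ee_rot"]).as_matrix().round(4).tolist())
```

```text
[0.43844562 0.24167038 0.06372056] [-0.23236813 -0.14078049 -0.0162219 ] [[0.951, -0.0006, -0.3091], [0.3091, 0.0021, 0.951], [0.0001, -1.0, 0.0021]]
```

View pics/w2.png

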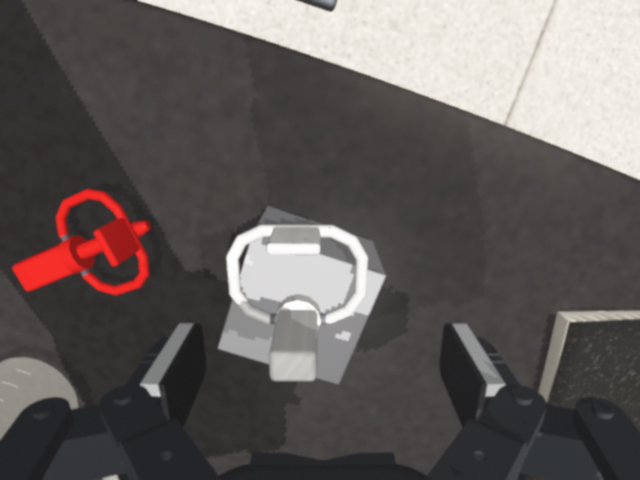

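Run:
```python
from h import *
import pickle
np.set_printoptions(suppress=True,precision=4,linewidth=200)
for i in range(3): print(get_obs()["position"],get_obs()["clock"])
o,c=pickle.load(open("w2.pkl","rb"));P=cloud(c,o);Z=P[...,2]
m=(abs(Z-.089)<.004);m[:, :250]=0;m[:,340:]=0
q=plane(c,np.argwhere(m)[:,::-1],.089,o)[:,:2]
print(m.sum(),cv2.minAreaRect((q*1000).astype(np.float32)),P[m].mean(0))
c=c
for i in range(3): camera("top"); print(get_obs()["position"],get_obs()["clock"])
print(mv([.4412,.2335,.063],np.radians(17.6)))
```

```text
[0.4388 0.2418 0.0641] 1.8333
[0.4388 0.2418 0.0641] 1.8333
[0.4388 0.2418 0.0641] 1.8333
1593 ((440.2269287109375, 232.96688842773438), (13.716706275939941, 15.721206665039062), 17.745845794677734) [0.4408 0.2332 0.0884]
[0.4389 0.2419 0.0644] 1.8833
[0.4389 0.2419 0.0644] 1.9333
[0.4389 0.2418 0.0643] 1.9833
(array([-0.0004,  0.0013, -0.0086]), array([-0.0026,  0.007 ,  0.0016]))
```

send_rows(
  motion=[
    [100,-0.0008,0.0012,-0.0045,-0.002,0.006,0.001],
    [100,-0.0008,0.0012,-0.0088,-0.002,0.006,0.001],
    [100,-0.0008,0.0012,-0.0088,-0.002,0.006,0.001],
    [100,-0.0008,0.0012,-0.0088,-0.002,0.006,0.001],
    [40,-0.0008,0.0012,-0.0088,-0.002,0.006,0.001],
    [30,-0.0008,0.0012,-0.0088,-0.002,0.006,0.001],
    [24,-0.0008,0.0012,-0.0088,-0.002,0.006,0.001],
  ],
  squeeze=40,
)

```text
clock: 2.57
position: [0.4402, 0.2329, 0.0621]
ee_rot: [0.699, 0.108, -0.109, -0.699]
ft_force: [0.1, 0.1, 0.4]
grip_width: 0.6
```

Run:
```python
from h import *
import pickle
o=get_obs();c=camera("wrist");save(c,"w3.png");pickle.dump((o,c),open("w3.pkl","wb"))
o=get_obs();print(o["position"],o["ft_force"],o["grip_width"],mv([.4412,.2335,.063],np.radians(17.6)))
```

```text
[0.44023438 0.23291584 0.06209023] [-1.09209556  0.07695723  0.13131331] 0.5125297480230157 (array([ 0.0011, -0.0009,  0.0003]), array([-0.0001,  0.0012, -0.0011]))
```

View pics/w3.png

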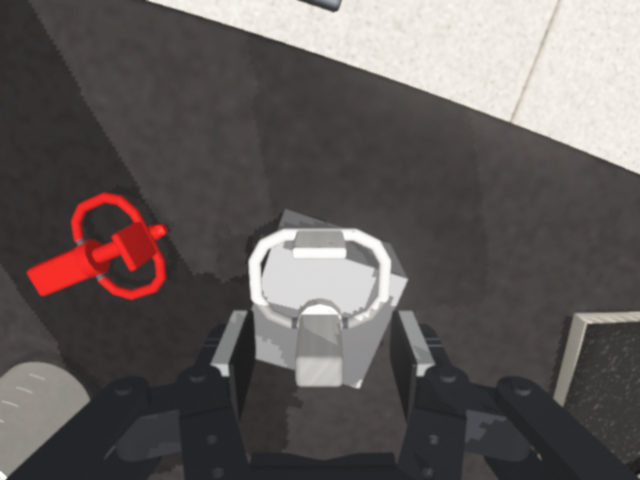

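The pin (320,350) is centred between the fingers. I'll close on it.

send_rows(
  motion=[
    [12,0.0004,0,0,0,0,0],
    [12,0.0004,0,0,0,0,0],
    [12,0.0004,0,0,0,0,0],
    [12,0.0004,0,0,0,0,0],
    [5,0.0004,0,0,0,0,0],
    [5,0.0004,0,0,0,0,0],
    [5,0.0004,0,0,0,0,0],
    [5,0.0004,0,0,0,0,0],
  ],
)

```text
clock: 3.28
position: [0.4407, 0.233, 0.0622]
ee_rot: [-0.699, -0.108, 0.109, 0.699]
ft_force: [-0.2, 0.3, 0.9]
grip_width: 0.177
```

Run:
```python
from h import *
o=get_obs();print(o["position"],o["ft_force"],o["torque"],o["grip_width"],mv([.4412,.2335,.063],np.radians(17.6)))
```

```text
[0.44074433 0.23303639 0.06218058] [-0.23349406  0.25141469  0.9290571 ] [ 0.12058711 -0.05193454  0.00598754] 0.17708359478549707 (array([ 0.0006, -0.0008,  0.0003]), array([-0.0002,  0.001 , -0.0008]))
```

Run:
```python
from h import *
import pickle
np.set_printoptions(suppress=True,precision=4,linewidth=200)
o,c=pickle.load(open("top0.pkl","rb"))
print("top hole,end mid, ",plane(c,[[336.2,232.8],[336.2,238.7]],.123))
o,c=pickle.load(open("side0.pkl","rb"))
# sidez scale 400/70, offset (260,180): hole ~ (297,182); end top edge corners (322,157),(326,190)
k=70/400
print("side",plane(c,[[260+297*k,180+182*k],[260+322*k,180+157*k],[260+326*k,180+203*k]],.123))
print(mv([.545,-.165,.235],np.radians(-2.8)))
```

```text
top hole,end mid,  [[ 0.5522 -0.1646  0.123 ]
 [ 0.5378 -0.1624  0.123 ]]
side [[ 0.5511 -0.1584  0.123 ]
 [ 0.5395 -0.1732  0.123 ]
 [ 0.5405 -0.1438  0.123 ]]
(array([-0.0215, -0.1729, -0.4109]), array([-0.    ,  0.3571, -0.0008]))
```

send_rows(
  motion=[
    [5,0,-0.015,0,0,0,0],
    [5,0,-0.035,0,0,0,0],
    [5,0,-0.06,0,0,0,0],
    [5,0,-0.09,0,0,0,0],
    [5,0,-0.12,0,0,0,0],
    [5,0,-0.15,0,0,0,0],
    [5,0,-0.17,0,0,0,0],
    [5,0,-0.17,0,0,0,0],
  ],
)

```text
clock: 3.95
position: [0.4424, 0.2338, 0.2364]
ee_rot: [-0.698, -0.11, 0.107, 0.7]
ft_force: [1.3, 0.1, -0.4]
grip_width: 0.178
```

Run:
```python
from h import *
print(get_obs()["position"],mv([.552,-.09,.236],np.radians(-2.8)))
```

```text
[0.44238779 0.23383661 0.23644748] (array([ 6.300e-03, -2.000e-04, -3.418e-01]), array([-0.0028,  0.3569,  0.0047]))
```

send_rows(
  motion=[
    [5,0.0006,0,-0.03,0,0.04,0],
    [5,0.0012,0,-0.068,0,0.08,0],
    [5,0.002,0,-0.106,0,0.12,0],
    [5,0.003,0,-0.144,0,0.16,0],
    [5,0.004,0,-0.182,0,0.2,0],
    [5,0.005,0,-0.22,0,0.24,0],
    [5,0.006,0,-0.258,0,0.28,0],
    [5,0.006,0,-0.296,0,0.32,0],
    [5,0.006,0,-0.325,0,0.357,0],
    [5,0.006,0,-0.342,0,0.357,0],
  ],
)

```text
clock: 4.78
position: [0.55, -0.0954, 0.231]
ee_rot: [0.708, -0.02, 0.019, -0.706]
ft_force: [-0.1, 0.4, -1.0]
grip_width: 0.176
```

send_rows(
  motion=[
    [5,0,0,0,0,0,0],
    [5,0,0,0,0,0,0],
    [5,0,0,0,0,0,0],
    [5,0,0,0,0,0,0],
  ],
)

```text
clock: 5.12
position: [0.5501, -0.0896, 0.2316]
ee_rot: [-0.707, 0.017, -0.016, 0.707]
ft_force: [-0.4, -0.1, -1.3]
grip_width: 0.178
```

Run:
```python
from h import *
import pickle
o=get_obs();c=camera("wrist");save(c,"w4.png");pickle.dump((o,c),open("w4.pkl","wb"))
print(o["position"],o["ft_force"],o["torque"],o["grip_width"],o["clock"])
o=get_obs();print(o["position"],R.from_quat(o["ee_rot"]).as_matrix().round(4).tolist(),o["joint_pos"])
```

```text
[ 0.55005539 -0.0896144   0.23160971] [-0.43082715 -0.0989153  -1.27524314] [ 0.04096736  0.01018895 -0.00552635] 0.1777737659151836 5.1167
[ 0.5501175  -0.08969796  0.23179319] [[0.9989, -0.0015, 0.0467], [-0.0467, 0.0002, 0.9989], [-0.0015, -1.0, 0.0001]] [-0.30270536  0.18515292  0.43681802  1.66366095 -0.08064606  1.31211099
  1.67242111]
```

View pics/w4.png

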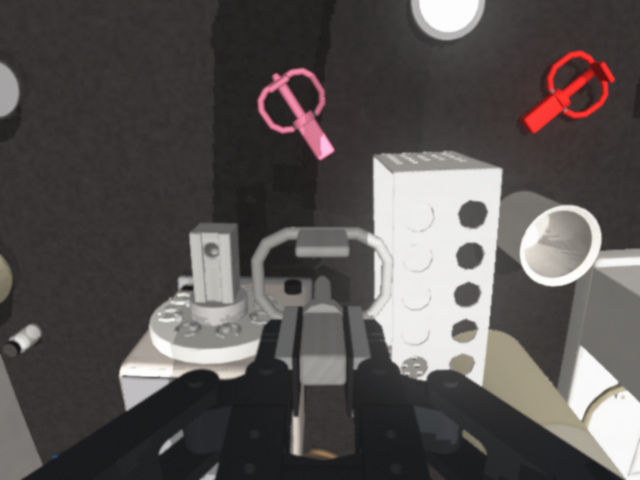

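The held pin is at (322,345) with its ring open. The shaft spans (190–240, 225–305), with the hole at (211,250). I'll measure it.

Run:
```python
from h import *
import pickle
np.set_printoptions(suppress=True,precision=4,linewidth=200)
o,c=pickle.load(open("w4.pkl","rb"));P=cloud(c,o);Z=P[...,2]
im=cv2.cvtColor(c["pixels"],cv2.COLOR_RGB2BGR)[210:320,160:270]
cv2.imwrite("pics/w4z.png",cv2.resize(im,(770,770),interpolation=cv2.INTER_CUBIC)[:600])
sub=Z[215:305,180:250]; print("shaft z",np.nanmedian(sub[(abs(sub-.123)<.006)]))
zt=np.nanmedian(sub[(abs(sub-.123)<.006)])
m=(abs(Z-.123)<.005);m[:,:180]=0;m[:,250:]=0;m[:215]=0;m[300:]=0
m=cv2.morphologyEx(m.astype(np.uint8),cv2.MORPH_CLOSE,np.ones((5,5)));m2=m.copy();m2[285:]=0
q=plane(c,np.argwhere(m2)[:,::-1],.123,o)
# in-plane edges: per row left/right
L=[];Rr=[]
for v in range(236,285):
    us=np.where(m[v])[0]
    if len(us)>5:
        L.append([us.min()-.5,v]);Rr.append([us.max()+.5,v])
L=plane(c,L,.123,o);Rr=plane(c,Rr,.123,o)
for n,e in (("L",L),("R",Rr)):
    f=np.polyfit(e[:,0],e[:,1],1);print(n,"slope deg",np.degrees(np.arctan(f[0])),"y at x=.55",np.polyval(f,.55),"width n",len(e))
# end edge
E=[]
for u in range(198,232):
    vs=np.where(m[:,u])[0]; E.append([u,vs.min()-.5])
E=plane(c,E,.123,o); print("end x",np.median(E[:,0]),E[:,0].round(4))
g=cv2.cvtColor(c["pixels"],cv2.COLOR_RGB2GRAY).astype(int)
print(g[240:262,200:224])
```

```text
shaft z 0.12210193363898242
L slope deg -3.887219020909173 y at x=.55 -0.17363751839643007 width n 49
R slope deg -3.3205255099297943 y at x=.55 -0.14690948681480584 width n 49
end x 0.5398459673452374 [0.5387 0.5387 0.5387 0.5388 0.5388 0.5388 0.5389 0.5389 0.5389 0.5396 0.5396 0.5397 0.5397 0.5397 0.5398 0.5398 0.5398 0.5399 0.5399 0.5399 0.54   0.54   0.54   0.54   0.5401 0.5401 0.5401 0.5402
 0.5402 0.5402 0.5403 0.5403 0.5403 0.5503]
[[170 163 177 190 195 195 195 195 194 193 193 194 194 195 195 195 195 193 190 191 193 196 197 197]
 [173 161 173 187 193 193 191 189 186 183 182 181 184 187 189 192 193 194 191 190 194 195 197 196]
 [174 162 169 184 189 186 180 171 163 158 154 155 158 163 171 180 188 189 188 188 193 195 197 196]
 [177 161 165 178 180 171 158 144 131 123 119 120 123 129 141 157 173 182 184 187 192 195 196 197]
 [177 160 160 170 166 150 130 115 105  97  95  96  99 103 111 128 151 167 177 184 192 195 196 197]
 [180 161 155 160 150 129 107  95  91  89  89  91  92  94  97 108 127 147 165 181 191 194 196 197]
 [180 160 148 148 136 113  95  89  89  90  90  92  93  95  96  
[... 821 characters left out ...]
6 196]
 [186 170 149 150 159 156 141 124 111 102 101 102 108 114 120 124 130 141 153 170 185 193 195 196]
 [187 172 151 155 168 169 159 148 136 124 116 114 114 119 126 134 146 160 172 181 188 194 195 196]
 [187 172 152 156 174 180 175 168 159 149 141 136 136 140 146 155 165 176 183 187 190 193 194 196]
 [188 174 152 155 175 185 183 179 174 166 158 154 153 157 162 170 177 184 187 187 189 193 195 196]
 [188 175 153 153 172 184 186 185 181 177 173 171 170 171 175 179 183 185 185 184 188 192 194 196]
 [189 177 154 148 167 181 185 186 186 184 183 182 181 182 184 185 185 186 185 183 187 192 195 196]
 [189 178 156 147 163 180 185 187 186 186 186 186 185 186 187 187 186 187 184 183 185 192 195 196]]
```

View pics/w4z.png

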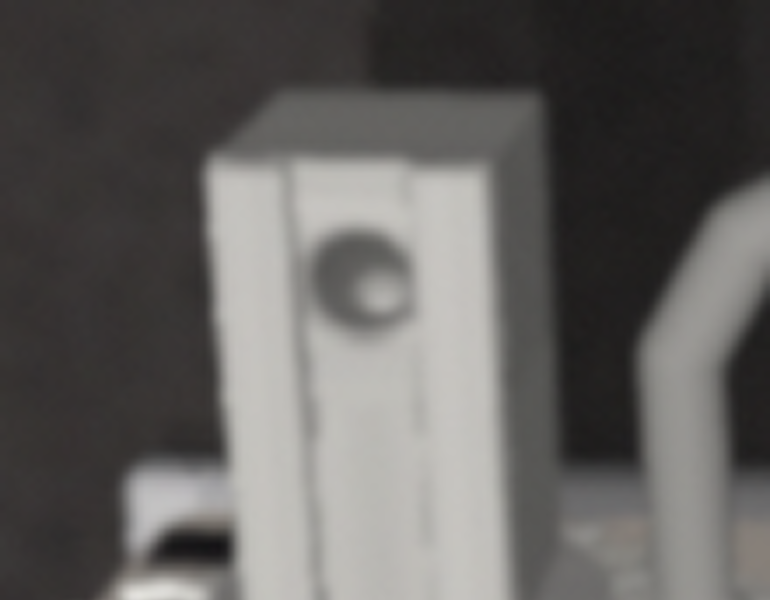

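Run:
```python
from h import *
import pickle
np.set_printoptions(suppress=True,precision=4,linewidth=200)
o,c=pickle.load(open("w4.pkl","rb"));P=cloud(c,o);Z=P[...,2]
hole=plane(c,[[211.1,250.0],[211.1,250]],.1205,o)[0];print("hole",hole, "grip z",o["position"][2])
gz=P[365:384,303:345];
zz=o["position"][2]+.018+.009
print("grip top z range",np.nanmin(gz[...,2]),np.nanmedian(gz[...,2]),zz)
m=np.zeros(Z.shape,bool);m[340:400,290:355]=1;m&=(abs(Z-np.nanmedian(gz[...,2]))<.004)
uv=np.argwhere(m)[:,::-1]; q=plane(c,uv,np.nanmedian(gz[...,2]),o)[:,:2]
r=cv2.minAreaRect((q*1000).astype(np.float32));print(m.sum(),r,uv.min(0),uv.max(0))
R0=R.from_quat(o["ee_rot"])
print("pin in tool",R0.inv().apply(np.r_[np.array(r[0])/1000,zz]-o["position"]))
print("hole in tool",R0.inv().apply(hole-o["position"]))
# tab and ring level
im=cv2.cvtColor(c["pixels"],cv2.COLOR_RGB2BGR)[210:400,230:420]
cv2.imwrite("pics/w4p.png",cv2.resize(im,(570,570)))
```

```text
hole [ 0.5529 -0.1608  0.1205] grip z 0.23160971442609365
grip top z range 0.25672385858388314 0.25830737972459944 0.25860971442609365
1812 ((550.2786865234375, -88.6244125366211), (20.515853881835938, 22.23213768005371), 87.54583740234375) [290 340] [354 397]
pin in tool [ 0.0001 -0.027   0.001 ]
hole in tool [ 0.0064  0.1111 -0.071 ]
```

View pics/w4p.png

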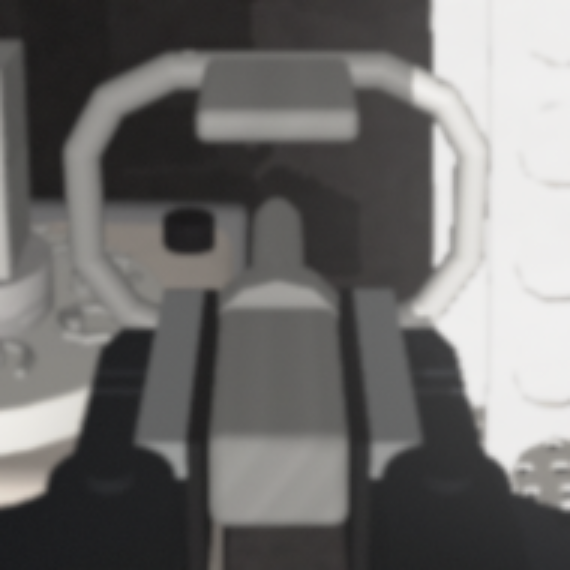

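Run:
```python
from h import *
import pickle
np.set_printoptions(suppress=True,precision=4,linewidth=200)
o,c=pickle.load(open("w4.pkl","rb"));R0=R.from_quat(o["ee_rot"])
z0=.2583
a=lambda uv,z:R0.inv().apply(plane(c,[uv],z,o)-o["position"])
k=lambda u,v:(u/3+230-.33,v/3+210-.33)
for p in [(213,436),(347,436),(350,524),(212,524),(280.5,480)]: print("top",a(k(*p),z0))
print("tip far(front) edge",a(k(278,197),z0-.079))
print("collar front",a(k(278,267),z0-.039+.004))
print("tab top edge",a(k(200,140),z0-.039+.024),a(k(356,140),z0-.039+.024))
```

```text
top [[-0.0054 -0.0267 -0.0059]]
top [[-0.0054 -0.0267  0.0085]]
top [[ 0.0061 -0.0267  0.0091]]
top [[ 0.0061 -0.0267 -0.0063]]
top [[ 0.0003 -0.0267  0.0013]]
tip far(front) edge [[-0.0005  0.0523  0.0011]]
collar front [[-0.0087  0.0083  0.0011]]
tab top edge [[-0.0339 -0.0116 -0.0077]] [[-0.0339 -0.0116  0.0097]]
```

send_rows(
  motion=[
    [5,0.002,0,-0.02,0,0.004,0],
    [5,0.004,0,-0.045,0,0.008,0],
    [5,0.0056,0,-0.065,0,0.012,0],
    [5,0.0056,0,-0.0722,0,0.012,0],
    [5,0.0056,0.015,-0.0722,0,0.012,0],
    [5,0.0056,0.035,-0.0722,0,0.012,0],
    [5,0.0056,0.046,-0.0722,0,0.012,0],
    [5,0.0056,0.05,-0.0722,0,0.012,0],
    [5,0.0056,0.05,-0.0722,0,0.012,0],
    [5,0.0056,0.05,-0.0722,0,0.012,0],
  ],
)

```text
clock: 6.0
position: [0.5526, -0.163, 0.1827]
ee_rot: [0.707, -0.021, 0.021, -0.707]
ft_force: [0.1, 0.1, -0.7]
grip_width: 0.18
```

Run:
```python
from h import *
import pickle
for n in ("wrist","side"):
    o=get_obs();c=camera(n);save(c,n+"5.png");pickle.dump((o,c),open(n+"5.pkl","wb"))
    print(o["position"],o["ft_force"],o["torque"],o["grip_width"],o["clock"])
im=cv2.imread("pics/side5.png")[150:260,240:370];cv2.imwrite("pics/s5z.png",cv2.resize(im,(650,550),interpolation=cv2.INTER_CUBIC))
```

```text
[ 0.55262047 -0.16302122  0.18266067] [ 0.10782239  0.11077726 -0.65742828] [-0.01241213  0.04939581  0.0462232 ] 0.18015980568598186 6.0
[ 0.55282994 -0.16324773  0.18301407] [ 1.00082318 -0.3922351  -0.42627501] [ 0.04832613 -0.02675281  0.0442233 ] 0.1798192793332879 6.05
```

View pics/wrist5.png

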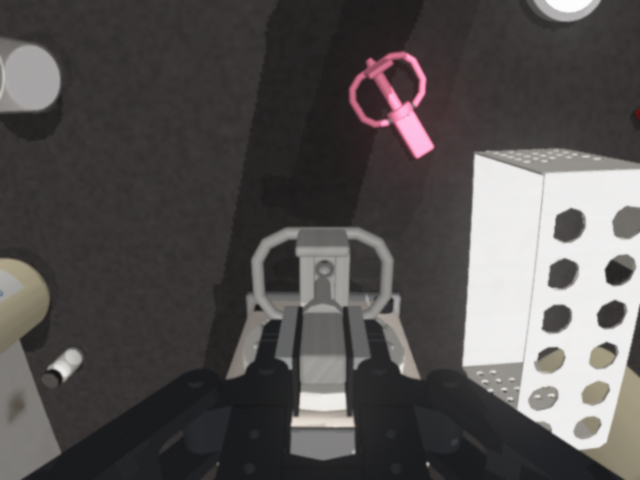

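View pics/s5z.png

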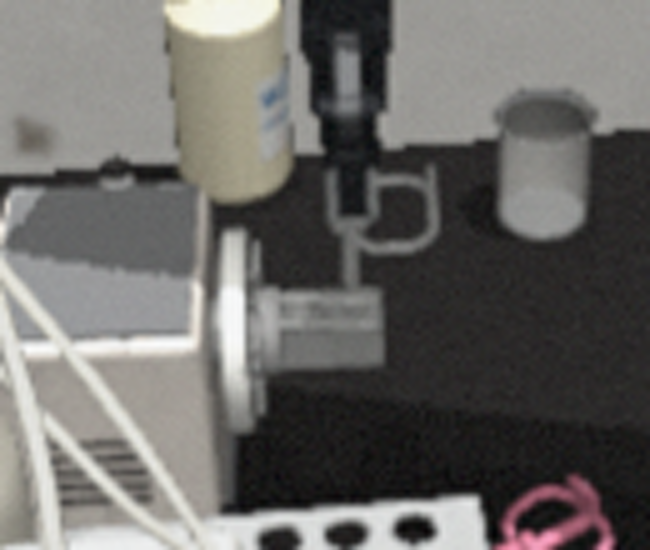

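Run:
```python
from h import *
im=cv2.imread("pics/wrist5.png")[225:325,275:375];cv2.imwrite("pics/w5z.png",cv2.resize(im,(600,600),interpolation=cv2.INTER_CUBIC))
```

```text
(no output)
```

View pics/w5z.png

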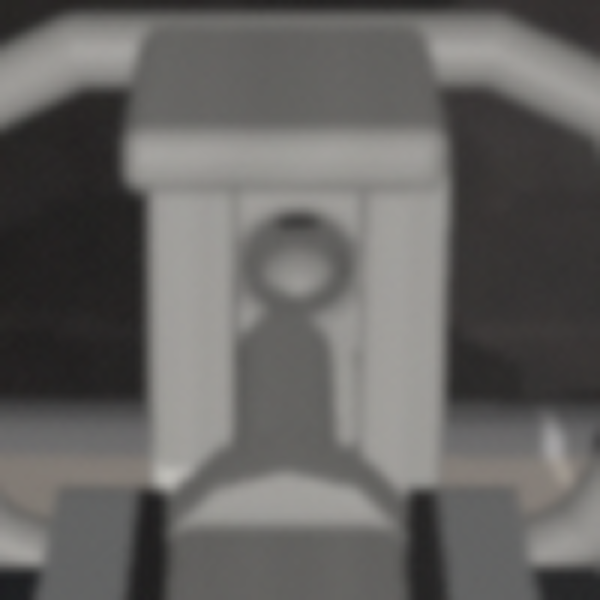

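Run:
```python
from h import *
import pickle
np.set_printoptions(suppress=True,precision=4,linewidth=200)
o,c=pickle.load(open("wrist5.pkl","rb"));R0=R.from_quat(o["ee_rot"])
a=lambda uv,z:R0.inv().apply(plane(c,[uv],z,o)-o["position"])
k=lambda u,v:(u/6+275-.4,v/6+225-.4)
print("hole",a(k(298,263),.1205),plane(c,[k(298,263)],.1205,o))
print("tip front",a(k(287,308),.1304))
print("collar front",a(k(287,470),o["position"][2]-.0123+.004))
print("shaft L,R at",a(k(148,230),.123),a(k(446,230),.123),"low",a(k(155,440),.123),a(k(440,440),.123))
print(R0.as_matrix())
```

```text
hole [[-0.0004  0.0622  0.0021]] [[ 0.5524 -0.1609  0.1205]]
tip front [[-0.0002  0.0523  0.0011]]
collar front [[-0.0068  0.0083  0.0011]]
shaft L,R at [[-0.0044  0.0597 -0.0109]] [[-0.0044  0.0597  0.0149]] low [[ 0.0156  0.0597 -0.0106]] [[0.0156 0.0596 0.0148]]
[[ 0.9982 -0.0006  0.06  ]
 [-0.06   -0.0002  0.9982]
 [-0.0006 -1.     -0.0003]]
```

send_rows(
  motion=[
    [5,-0.0018,0,0.001,0,0,0],
    [5,-0.0018,0.003,0.001,0,0,0],
    [5,-0.0018,0.006,0.001,0,0,0],
    [5,-0.0018,0.009,0.001,0,0,0],
    [5,-0.0018,0.011,0.001,0,0,0],
    [5,-0.0018,0.012,0.001,0,0,0],
    [5,-0.0018,0.013,0.001,0,0,0],
  ],
)

```text
clock: 6.68
position: [0.5505, -0.1624, 0.1688]
ee_rot: [0.707, -0.022, 0.021, -0.707]
ft_force: [-0.1, 0.0, -1.4]
grip_width: 0.178
```

send_rows(
  motion=[
    [5,0,0.0015,0,0,0,0],
    [5,0,0.003,0,0,0,0],
    [5,0,0.0045,0,0,0,0],
    [5,0,0.006,0,0,0,0],
    [5,0,0.006,0,0,0,0],
  ],
)

```text
clock: 7.1
position: [0.5505, -0.1623, 0.1628]
ee_rot: [0.707, -0.022, 0.021, -0.707]
ft_force: [-0.0, 0.1, -1.3]
grip_width: 0.177
```

Run:
```python
from h import *
o=get_obs();print(o["position"],o["ft_force"],o["torque"],o["grip_width"],o["clock"])
```

```text
[ 0.55049304 -0.16229076  0.16275248] [-0.03017217  0.10347752 -1.32188214] [ 0.04285623 -0.08240654 -0.06147301] 0.1766548807776311 7.1
```

send_rows(
  motion=[
    [5,0,0.0015,0,0,0,0],
    [5,0,0.003,0,0,0,0],
    [5,0,0.0045,0,0,0,0],
    [5,0,0.006,0,0,0,0],
    [5,0,0.0075,0,0,0,0],
    [5,0,0.0085,0,0,0,0],
  ],
)

```text
clock: 7.6
position: [0.5506, -0.1623, 0.1545]
ee_rot: [0.707, -0.022, 0.021, -0.707]
ft_force: [-1.0, 1.3, 1.6]
grip_width: 0.181
```

send_rows(
  motion=[
    [5,0,0.0015,0,0,0,0],
    [5,0,0.003,0,0,0,0],
    [5,0,0.0045,0,0,0,0],
    [5,0,0.006,0,0,0,0],
    [5,0,0.0075,0,0,0,0],
    [5,0,0.009,0,0,0,0],
  ],
)

```text
clock: 8.1
position: [0.5506, -0.1624, 0.1455]
ee_rot: [0.707, -0.022, 0.021, -0.707]
ft_force: [-0.9, 0.9, 1.3]
grip_width: 0.182
```

Run:
```python
from h import *
import pickle
for n in ("wrist","side"):
    o=get_obs();c=camera(n);save(c,n+"6.png");pickle.dump((o,c),open(n+"6.pkl","wb"))
    print(o["position"],o["ft_force"],o["torque"],o["grip_width"],o["clock"])
im=cv2.imread("pics/side6.png")[150:260,240:370];im=cv2.resize(im,(390,330),interpolation=cv2.INTER_CUBIC)
im2=cv2.imread("pics/wrist6.png")[225:405,235:415];im2=cv2.resize(im2,(330,330),interpolation=cv2.INTER_CUBIC)
cv2.imwrite("pics/c6z.png",np.hstack([im,im2]))
```

```text
[ 0.55061387 -0.16235086  0.14548504] [-0.92425611  0.85424618  1.30089753] [0.21104322 0.17779985 0.00983184] 0.18152021899445003 8.1
[ 0.55051065 -0.16232777  0.14514506] [ 1.17483088  1.62813319 -0.3292334 ] [ 0.2073574  -0.15448783  0.02920666] 0.17767474814991563 8.15
```

View pics/c6z.png

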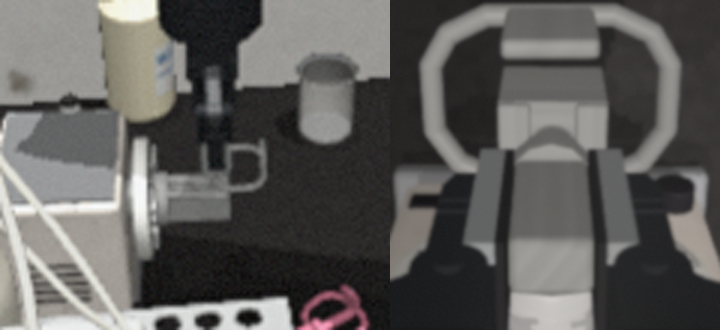

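send_rows(
  motion=[
    [5,0,0.0015,0,0,0,0],
    [5,0,0.003,0,0,0,0],
    [5,0,0.0045,0,0,0,0],
    [5,0,0.006,0,0,0,0],
    [5,0,0.007,0,0,0,0],
    [5,0,0.0075,0,0,0,0],
  ],
)

```text
clock: 8.7
position: [0.5506, -0.1623, 0.138]
ee_rot: [0.707, -0.022, 0.021, -0.707]
ft_force: [-0.1, 1.0, 1.0]
grip_width: 0.185
```

send_rows(
  motion=[
    [5,0,0.0005,0,0,0,0],
    [5,0,0.001,0,0,0,0],
    [5,0,0.0015,0,0,0,0],
    [5,0,0.002,0,0,0,0],
  ],
)

```text
clock: 9.03
position: [0.5506, -0.1624, 0.1361]
ee_rot: [0.707, -0.022, 0.021, -0.707]
ft_force: [-0.2, 1.8, 2.2]
grip_width: 0.181
```

Run:
```python
from h import *
import pickle
np.set_printoptions(suppress=True,precision=4,linewidth=200)
o=get_obs();c=camera("wrist");save(c,"w7.png");pickle.dump((o,c),open("w7.pkl","wb"))
print(o["position"],o["ft_force"],o["torque"],o["grip_width"],o["clock"])
P=cloud(c,o);g=P[372:386,312:335];print("grip top",np.nanmedian(g.reshape(-1,3),0),"rel", np.nanmedian(g[...,2])-o["position"][2])
im=cv2.imread("pics/w7.png")[225:405,235:415];cv2.imwrite("pics/w7z.png",cv2.resize(im,(540,540),interpolation=cv2.INTER_CUBIC))
```

```text
[ 0.5506 -0.1624  0.1361] [-0.1537  1.7961  2.233 ] [ 0.3343  0.0088 -0.0125] 0.18148785887490726 9.0333
grip top [ 0.5543 -0.1614  0.1628] rel 0.02664379243087328
```

View pics/w7z.png

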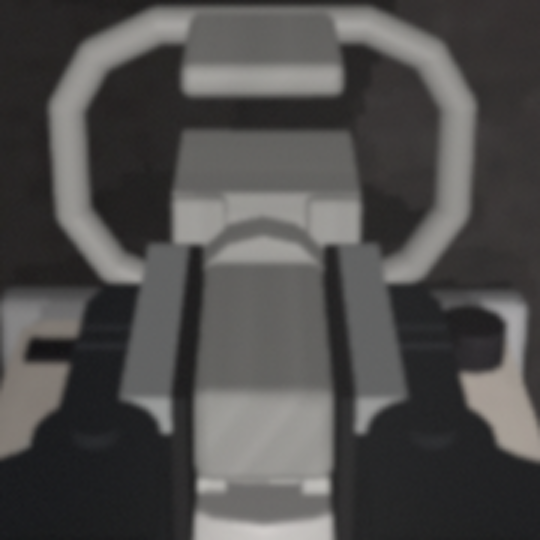

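send_rows(
  motion=[
    [5,0,0.0003,0,0,0,0],
    [5,0,0.0006,0,0,0,0],
    [5,0,0.0009,0,0,0,0],
    [5,0,0.0009,0,0,0,0],
  ],
)

```text
clock: 9.42
position: [0.5506, -0.1624, 0.1352]
ee_rot: [0.707, -0.022, 0.021, -0.707]
ft_force: [0.5, 1.4, 0.6]
grip_width: 0.173
```

send_rows(
  motion=[
    [5,0,0.0003,0,0,0,0],
    [5,0,0.0006,0,0,0,0],
    [5,0,0.0009,0,0,0,0],
  ],
)

```text
clock: 9.67
position: [0.5507, -0.1624, 0.135]
ee_rot: [0.707, -0.022, 0.021, -0.707]
ft_force: [-3.8, 2.6, 10.6]
grip_width: 0.179
```

send_rows(
  motion=[
    [5,0,0.0003,0,0,0,0],
    [5,0,0.0005,0,0,0,0],
    [5,0,0.0005,0,0,0,0],
  ],
)

```text
clock: 9.92
position: [0.5507, -0.1624, 0.135]
ee_rot: [-0.707, 0.022, -0.021, 0.707]
ft_force: [-4.4, 3.5, 12.6]
grip_width: 0.176
```

Run:
```python
from h import *
import pickle
np.set_printoptions(suppress=True,precision=4,linewidth=200)
for n in ("wrist","side"):
    o=get_obs();c=camera(n);save(c,n+"8.png");pickle.dump((o,c),open(n+"8.pkl","wb"))
    print(o["position"],o["ft_force"],o["torque"],o["grip_width"],o["clock"])
    if n=="wrist":
        P=cloud(c,o);g=P[372:386,312:335];print("grip top",np.nanmedian(g.reshape(-1,3),0),"rel", np.nanmedian(g[...,2])-o["position"][2])
im=cv2.imread("pics/side8.png")[150:240,260:350];im=cv2.resize(im,(400,400),interpolation=cv2.INTER_CUBIC)
im2=cv2.imread("pics/wrist8.png")[225:405,235:415];im2=cv2.resize(im2,(400,400),interpolation=cv2.INTER_CUBIC)
cv2.imwrite("pics/c8z.png",np.hstack([im,im2]))
```

```text
[ 0.5507 -0.1624  0.135 ] [-4.3639  3.5256 12.6304] [0.7056 1.0828 0.0088] 0.17610664884794636 9.9167
grip top [ 0.5544 -0.1615  0.1617] rel 0.026712527023534827
[ 0.5507 -0.1624  0.135 ] [-4.8677  2.6222 13.9861] [0.6848 1.088  0.0337] 0.17791571021822178 9.9667
```

View pics/c8z.png

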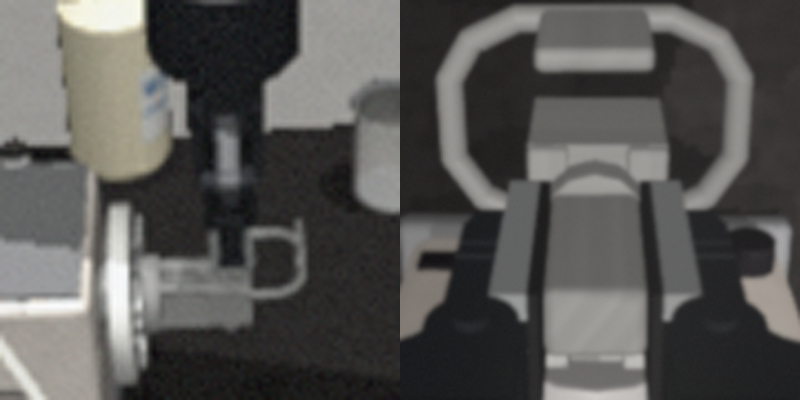

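send_rows(
  motion=[
    [5,0,-0.0006,0,0,0,0],
    [5,0,-0.001,0,0,0,0],
    [30,0,-0.001,0,0,0,0],
    [50,0,-0.001,0,0,0,0],
    [60,0,-0.001,0,0,0,0],
    [60,0,-0.001,0,0,0,0],
    [60,0,-0.001,0,0,0,0],
    [60,0,-0.001,0,0,0,0],
  ],
)

```text
clock: 10.68
position: [0.5505, -0.1624, 0.1347]
ee_rot: [0.707, -0.022, 0.021, -0.707]
ft_force: [-0.8, -0.4, 0.8]
grip_width: 0.598
```

send_rows(
  motion=[
    [60,0,-0.01,0,0,0,0],
    [60,0,-0.03,0,0,0,0],
    [60,0,-0.06,0,0,0,0],
    [60,0,-0.09,0,0,0,0],
    [60,0,-0.1,0,0,0,0],
    [60,0,-0.1,0,0,0,0],
    [60,0,-0.1,0,0,0,0],
  ],
)

```text
clock: 11.27
position: [0.5508, -0.1624, 0.2352]
ee_rot: [0.707, -0.021, 0.021, -0.707]
ft_force: [-0.2, -0.1, -0.4]
grip_width: 0.6
```

Run:
```python
from h import *
import pickle
np.set_printoptions(suppress=True,precision=4,linewidth=200)
for n in ("wrist","side"):
    o=get_obs();c=camera(n);save(c,n+"9.png");pickle.dump((o,c),open(n+"9.pkl","wb"))
    print(o["position"],o["ft_force"],o["torque"],o["grip_width"],o["clock"])
im=cv2.imread("pics/side9.png")[150:240,260:350];im=cv2.resize(im,(400,400),interpolation=cv2.INTER_CUBIC)
im2=cv2.imread("pics/wrist9.png")[225:405,235:415];im2=cv2.resize(im2,(400,400),interpolation=cv2.INTER_CUBIC)
cv2.imwrite("pics/c9z.png",np.hstack([im,im2]))
```

```text
[ 0.5508 -0.1624  0.2352] [-0.1653 -0.134  -0.3584] [-0.0054  0.0281  0.0032] 0.600019547282322 11.2667
[ 0.5503 -0.1622  0.2342] [-0.5714 -0.089  -0.374 ] [-0.0296  0.0205  0.0195] 0.5981410086099486 11.3167
```

View pics/wrist9.png

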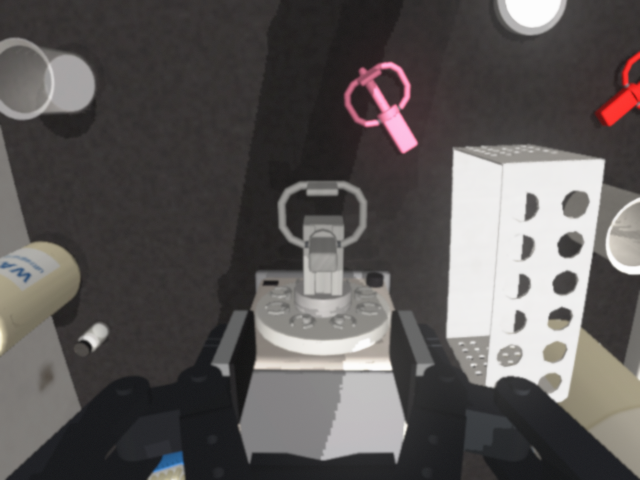

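View pics/c9z.png

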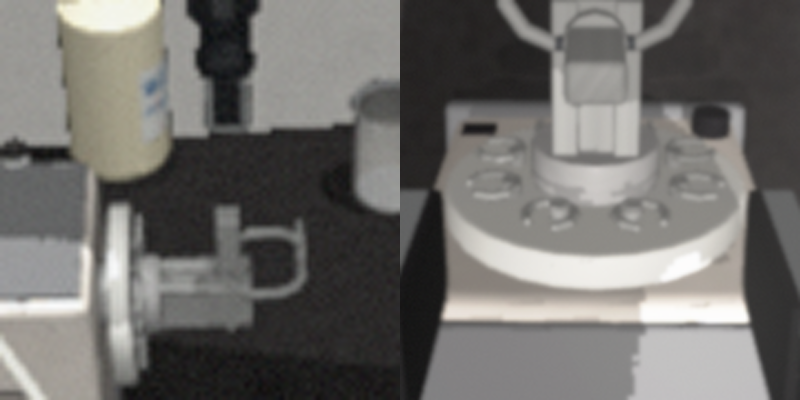

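Run:
```python
from h import *
import pickle
np.set_printoptions(suppress=True,precision=4,linewidth=200)
o,c=pickle.load(open("wrist9.pkl","rb"));P=cloud(c,o);Z=P[...,2]
m=np.zeros(Z.shape,bool);m[225:280,300:345]=1
mt=m&(Z>.156); uv=np.argwhere(mt)[:,::-1];q=plane(c,uv,.162,o)[:,:2]
r=cv2.minAreaRect((q*1000).astype(np.float32));print("grip",mt.sum(),r,np.nanmedian(Z[mt]))
m=np.zeros(Z.shape,bool);m[175:202,295:350]=1
mt=m&(Z>.138);print("tab",mt.sum(),P[mt].mean(0),P[mt].min(0),P[mt].max(0))
mt=m&(Z>.143);print("tabtop",P[mt].mean(0))
o,c=pickle.load(open("side9.pkl","rb"));P=cloud(c);P=P[150:240,260:350].reshape(-1,3)
k=P[(P[:,0]<.535)&(P[:,0]>.48)&(P[:,2]>.10)&(abs(P[:,1]+.16)<.04)&(P[:,2]<.17)];print("side ring",k.mean(0),k.min(0),k.max(0))
k=k[k[:,2]>.138];print("side tab",k.mean(0),k.max(0))
k=P[(P[:,0]<.57)&(P[:,0]>.535)&(P[:,2]>.13)&(abs(P[:,1]+.16)<.02)&(P[:,2]<.17)];print("side grip",k.mean(0),k.min(0),k.max(0))
print(get_obs()["position"],get_obs()["joint_pos"])
```

```text
grip 610 ((549.9207763671875, -161.17727661132812), (15.042620658874512, 12.974063873291016), 86.57151794433594) 0.16156778220736823
tab 319 [ 0.5135 -0.1594  0.1466] [ 0.5116 -0.1684  0.138 ] [ 0.5163 -0.1504  0.1504]
tabtop [ 0.5138 -0.1594  0.1478]
side ring [ 0.5208 -0.1581  0.1329] [ 0.5126 -0.1873  0.1244] [ 0.5344 -0.1334  0.1503]
side tab [ 0.5147 -0.1563  0.1456] [ 0.5166 -0.1491  0.1503]
side grip [ 0.5524 -0.1567  0.1491] [ 0.5458 -0.1679  0.1303] [ 0.5579 -0.151   0.1625]
[ 0.5501 -0.1622  0.2337] [-0.2081  0.2269  0.4884  1.6206 -0.1083  1.3239  1.8065]
```

```bash
cat >> h.py <<'E'
PIN=np.array([.5508,-.1608,.123]); PSI=np.radians(-3.4)
def tp(xz,t):  # pin-plane (x,z) in m rel collar underside -> world
    return PIN+np.array([xz[0]*np.cos(PSI),xz[0]*np.sin(PSI),xz[1]])
def Rt(t):
    c,s=np.cos(PSI),np.sin(PSI)
    return R.from_matrix(np.c_[[np.cos(t)*c,np.cos(t)*s,np.sin(t)],[np.sin(t)*c,np.sin(t)*s,-np.cos(t)],[-s,c,0]])
def E(phi): return np.array([-.043*np.sin(phi),.0045-.043*np.cos(phi)])
def rel(p,Rr,o):
    R0=R.from_quat(o["ee_rot"]) if isinstance(o,dict) else o[1]
    p0=o["position"] if isinstance(o,dict) else o[0]
    return np.r_[R0.inv().apply(p-p0),(R0.inv()*Rr).as_rotvec()].round(4)
E
python3 - <<'E'
from h import *
o=get_obs()
t=np.radians(35)
p=tp(E(2.046)+[-.004*np.cos(t)-.01,-.004*np.sin(t)+.035],t);print(p,rel(p,Rt(t),o),o["position"])
E
```

```text
[ 0.49937848 -0.157745    0.17987904] [-5.070e-02  5.390e-02  1.400e-03  6.000e-04 -1.300e-03 -6.136e-01] [ 0.55006642 -0.16217218  0.23367098]
```

send_rows(
  motion=[
    [40,-0.01,0,0,0,0,-0.08],
    [20,-0.02,0,0,0,0,-0.16],
    [0,-0.03,0,0,0,0,-0.24],
    [0,-0.04,0,0,0,0,-0.32],
    [0,-0.051,0.005,0.001,0,0,-0.4],
    [0,-0.051,0.015,0.001,0,0,-0.48],
    [0,-0.051,0.025,0.001,0,0,-0.56],
    [0,-0.051,0.035,0.001,0,0,-0.614],
    [0,-0.051,0.035,0.001,0,0,-0.614],
    [0,-0.051,0.035,0.001,0,0,-0.614],
  ],
)

```text
clock: 12.2
position: [0.4987, -0.158, 0.1987]
ee_rot: [0.681, 0.192, 0.233, -0.668]
ft_force: [0.4, 0.5, 0.6]
grip_width: -0.001
```

Run:
```python
from h import *
import pickle
np.set_printoptions(suppress=True,precision=4,linewidth=200)
for n in ("wrist","side"):
    o=get_obs();c=camera(n);save(c,n+"10.png");pickle.dump((o,c),open(n+"10.pkl","wb"))
    print(o["position"],o["ft_force"],o["grip_width"],o["clock"],o["joint_pos"],R.from_quat(o["ee_rot"]).as_matrix().round(3).tolist())
im=cv2.imread("pics/side10.png")[110:240,240:400];cv2.imwrite("pics/s10z.png",cv2.resize(im,(640,520),interpolation=cv2.INTER_CUBIC))
```

```text
[ 0.4987 -0.158   0.1987] [0.3803 0.4973 0.6046] -0.0011559384463271176 12.2 [-0.2164 -0.3207  0.4609  2.2862  0.0438  0.5447  1.7471] [[0.818, 0.571, 0.061], [-0.05, -0.035, 0.998], [0.572, -0.82, 0.0]]
[ 0.4999 -0.1582  0.2   ] [-1.0685  0.258   0.5878] -0.0019068309657981682 12.25 [-0.2165 -0.32    0.4605  2.2835  0.0438  0.5451  1.747 ] [[0.818, 0.573, 0.061], [-0.049, -0.035, 0.998], [0.574, -0.819, -0.0]]
```

View pics/wrist10.png

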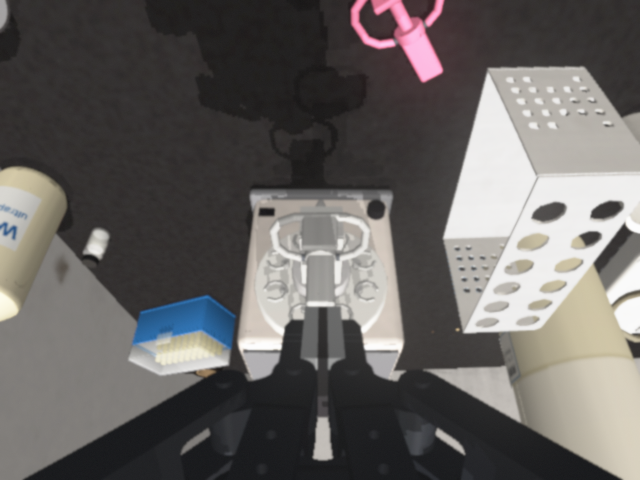

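View pics/s10z.png

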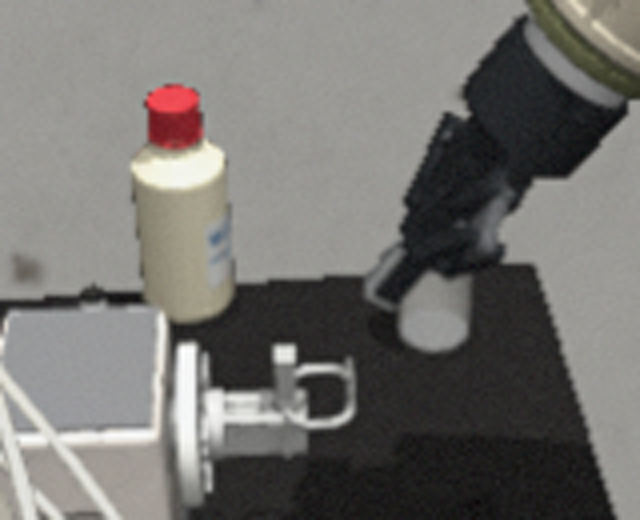

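```bash
cat > arc.py <<'E'
from h import *
np.set_printoptions(suppress=True,precision=4,linewidth=200)
o=get_obs();t=np.radians(35);Rr=R.from_quat(o["ee_rot"])
print(o["position"],o["ft_force"])
s=np.array([-.004*np.cos(t),-.004*np.sin(t)])
def row(xz): return rel(tp(xz,t),Rr,o)[:3]
print("above",row(E(2.046)+s+[0,.006]))
for ph in np.arange(2.046,.6,-.1): print(round(ph,3),row(E(ph)+s), E(ph).round(4))
print(.646,row(E(.646)+s),"over 2mm",row(E(.646)+s+np.array([.8,-.6])*.002))
E
python3 arc.py
```

```text
[ 0.5005 -0.1584  0.2007] [ 0.8224 -0.9876  0.6581]
above [-0.0214  0.0459  0.0006]
2.046 [-0.0248  0.0508  0.0006] [-0.0382  0.0242]
1.946 [-0.0285  0.0529  0.0006] [-0.04    0.0203]
1.846 [-0.032   0.0555  0.0006] [-0.0414  0.0162]
1.746 [-0.0352  0.0584  0.0006] [-0.0423  0.012 ]
1.646 [-0.0381  0.0616  0.0006] [-0.0429  0.0077]
1.546 [-0.0406  0.065   0.0006] [-0.043   0.0034]
1.446 [-0.0428  0.0687  0.0006] [-0.0427 -0.0009]
1.346 [-0.0447  0.0726  0.0006] [-0.0419 -0.0051]
1.246 [-0.0461  0.0766  0.0006] [-0.0408 -0.0092]
1.146 [-0.0471  0.0808  0.0006] [-0.0392 -0.0132]
1.046 [-0.0477  0.0851  0.0007] [-0.0372 -0.017 ]
0.946 [-0.0478  0.0894  0.0007] [-0.0349 -0.0207]
0.846 [-0.0476  0.0937  0.0007] [-0.0322 -0.024 ]
0.746 [-0.0469  0.0979  0.0007] [-0.0292 -0.0271]
0.646 [-0.0458  0.1021  0.0007] [-0.0259 -0.0298]
0.646 [-0.0458  0.1021  0.0007] over 2mm [-0.0451  0.104   0.0007]
```

send_rows(
  motion=[
    [0,-0.01,0.02,0.0006,0,0,0],
    [0,-0.018,0.036,0.0006,0,0,0],
    [0,-0.0214,0.043,0.0006,0,0,0],
    [0,-0.0214,0.043,0.0006,0,0,0],
    [0,-0.0214,0.043,0.0006,0,0,0],
  ],
)

```text
clock: 12.72
position: [0.5076, -0.1581, 0.1529]
ee_rot: [0.681, 0.193, 0.233, -0.667]
ft_force: [1.0, 0.4, 0.2]
grip_width: -0.001
```

```bash
python3 - <<'E'
from h import *
import pickle
for n in ("side","wrist"):
    o=get_obs();c=camera(n);save(c,n+"11.png")
im=cv2.imread("pics/side11.png")[150:240,260:350];im=cv2.resize(im,(400,400),interpolation=cv2.INTER_CUBIC)
im2=cv2.imread("pics/wrist11.png")[190:390,220:420];im2=cv2.resize(im2,(400,400),interpolation=cv2.INTER_CUBIC)
cv2.imwrite("pics/c11.png",np.hstack([im,im2]))
E
python3 arc.py
```

```text
[ 0.5078 -0.1583  0.1536] [ 0.2574  0.7294 -0.4225]
above [-0.0003  0.0031  0.    ]
2.046 [-0.0038  0.008   0.    ] [-0.0382  0.0242]
1.946 [-0.0075  0.0102  0.    ] [-0.04    0.0203]
1.846 [-0.0109  0.0128  0.    ] [-0.0414  0.0162]
1.746 [-0.0141  0.0156  0.    ] [-0.0423  0.012 ]
1.646 [-0.017   0.0188  0.    ] [-0.0429  0.0077]
1.546 [-0.0196  0.0223  0.    ] [-0.043   0.0034]
1.446 [-0.0218  0.0259  0.    ] [-0.0427 -0.0009]
1.346 [-0.0236  0.0298  0.    ] [-0.0419 -0.0051]
1.246 [-0.0251  0.0339  0.    ] [-0.0408 -0.0092]
1.146 [-0.0261  0.0381  0.    ] [-0.0392 -0.0132]
1.046 [-0.0267  0.0423  0.0001] [-0.0372 -0.017 ]
0.946 [-0.0268  0.0466  0.0001] [-0.0349 -0.0207]
0.846 [-0.0266  0.0509  0.0001] [-0.0322 -0.024 ]
0.746 [-0.0259  0.0552  0.0001] [-0.0292 -0.0271]
0.646 [-0.0248  0.0593  0.0001] [-0.0259 -0.0298]
0.646 [-0.0248  0.0593  0.0001] over 2mm [-0.0242  0.0612  0.0001]
```

View pics/c11.png

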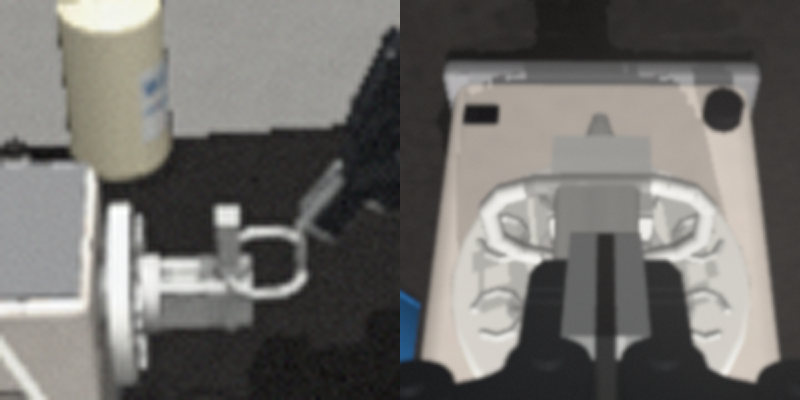

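send_rows(
  motion=[
    [0,-0.0038,0.008,0,0,0,0],
    [0,-0.0075,0.0102,0,0,0,0],
    [0,-0.011,0.0128,0,0,0,0],
    [0,-0.0141,0.0156,0,0,0,0],
    [0,-0.017,0.0188,0,0,0,0],
    [0,-0.0196,0.0223,0,0,0,0],
    [0,-0.0218,0.0259,0,0,0,0],
    [0,-0.0218,0.0259,0,0,0,0],
  ],
)

```text
clock: 13.48
position: [0.5037, -0.1578, 0.1176]
ee_rot: [0.681, 0.192, 0.233, -0.667]
ft_force: [0.1, -0.9, 1.0]
grip_width: -0.001
```

```bash
python3 - <<'E'
from h import *
import pickle
for n in ("side","wrist"):
    o=get_obs();c=camera(n);save(c,n+"12.png")
im=cv2.imread("pics/side12.png")[150:240,260:350];im=cv2.resize(im,(400,400),interpolation=cv2.INTER_CUBIC)
im2=cv2.imread("pics/wrist12.png")[190:390,220:420];im2=cv2.resize(im2,(400,400),interpolation=cv2.INTER_CUBIC)
cv2.imwrite("pics/c12.png",np.hstack([im,im2]))
E
python3 arc.py; python3 -c "
from h import *
print(get_obs()['joint_pos'])"
```

```text
[ 0.5038 -0.1578  0.1182] [-2.2009  0.0302  1.6491]
above [ 0.0234 -0.0236 -0.0002]
2.046 [ 0.0199 -0.0187 -0.0002] [-0.0382  0.0242]
1.946 [ 0.0162 -0.0165 -0.0002] [-0.04    0.0203]
1.846 [ 0.0127 -0.0139 -0.0002] [-0.0414  0.0162]
1.746 [ 0.0096 -0.0111 -0.0002] [-0.0423  0.012 ]
1.646 [ 0.0067 -0.0079 -0.0002] [-0.0429  0.0077]
1.546 [ 0.0041 -0.0044 -0.0002] [-0.043   0.0034]
1.446 [ 0.0019 -0.0007 -0.0002] [-0.0427 -0.0009]
1.346 [ 0.0001  0.0032 -0.0002] [-0.0419 -0.0051]
1.246 [-0.0013  0.0072 -0.0002] [-0.0408 -0.0092]
1.146 [-0.0023  0.0114 -0.0002] [-0.0392 -0.0132]
1.046 [-0.0029  0.0157 -0.0002] [-0.0372 -0.017 ]
0.946 [-0.0031  0.02   -0.0002] [-0.0349 -0.0207]
0.846 [-0.0028  0.0242 -0.0002] [-0.0322 -0.024 ]
0.746 [-0.0021  0.0285 -0.0002] [-0.0292 -0.0271]
0.646 [-0.001   0.0326 -0.0002] [-0.0259 -0.0298]
0.646 [-0.001   0.0326 -0.0002] over 2mm [-0.0004  0.0345 -0.0002]
[-0.34238024 -0.17901763  0.62621336  2.37450152 -0.11708886  0.3184755
  1.91873008]
```

View pics/c12.png

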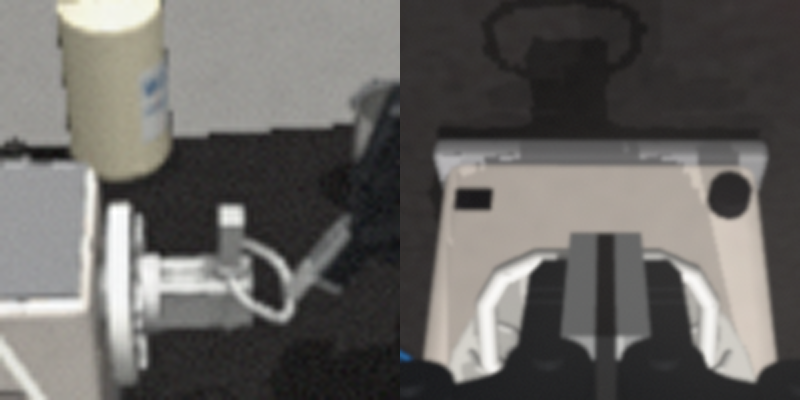

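Run:
```python
import cv2
im=cv2.imread("pics/side12.png")[185:235,300:350];cv2.imwrite("pics/s12z.png",cv2.resize(im,(600,600),interpolation=cv2.INTER_CUBIC))
```

```text
(no output)
```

View pics/s12z.png

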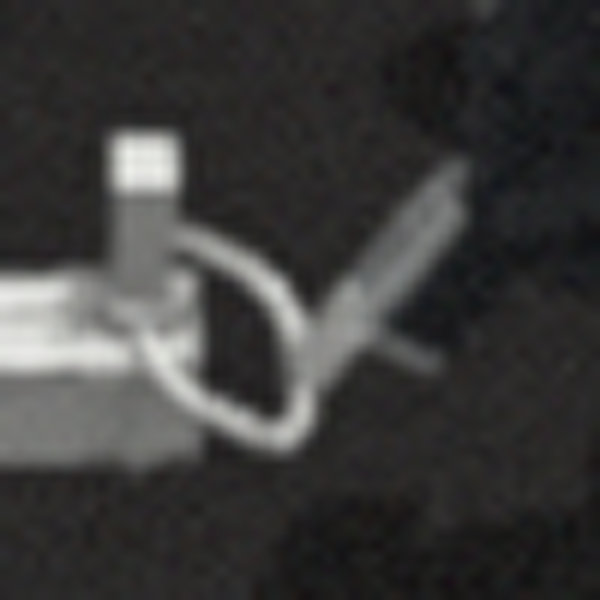

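Run:
```python
from h import *
np.set_printoptions(suppress=True,precision=1,linewidth=200)
c=camera("side");o=get_obs();print(o["position"],o["ft_force"])
f=lambda P:(proj(c,P)-[300,185])*12
def W(x,z,y): return PIN+np.array([x*np.cos(PSI)-y*np.sin(PSI),x*np.sin(PSI)+y*np.cos(PSI),z])
for q in (.5,.6,.7,.8,.9,1.0):
    b=q+.16
    bar=np.array([-.038*np.sin(b),.0045-.038*np.cos(b)]); e=E(q+.646)
    print(q,"bar",f([W(*bar,-.009),W(*bar,.009)]).tolist(),"edge",f([W(*e,-.009),W(*e,.009)]).tolist())
Rr=R.from_quat(o["ee_rot"])
tip=[o["position"]+Rr.apply(v) for v in ([-.011,0,0],[.011,0,0],[0,0,.008],[0,0,-.008])]
print("tip -x,+x,+z,-z",f(tip))
print("grip top",f([W(-.006,.039,.008),W(-.006,.039,-.008),W(.006,.039,.008)]))
im=c["pixels"][185:235,300:350];cv2.imwrite("pics/s12y.png",cv2.resize(im[...,::-1],(600,600),interpolation=cv2.INTER_NEAREST))
```

```text
[ 0.5 -0.2  0.1] [-2.4 -0.6  1.3]
0.5 bar [[263.1560077329625, 378.904447905888], [266.9630517046087, 438.124774369752]] edge [[342.18150040944874, 328.87329694224604], [347.01334990741634, 387.9034717614353]]
0.6 bar [[277.3902705339385, 368.9493912689858], [281.38128509606554, 428.13390422720306]] edge [[350.03473208381615, 313.117681459295], [354.9784079505712, 372.0963434293129]]
0.7 bar [[290.3428180001265, 357.9626948605064], [294.5031160928877, 417.1088422919605]] edge [[355.8680321493796, 296.826382794182], [360.8990605784102, 355.751960134048]]
0.8 bar [[301.88405939750805, 346.0436673336237], [306.1972686169163, 405.14910294276774]] edge [[359.6086602698924, 280.15460524815694], [364.70130885718663, 339.02592486217816]]
0.9 bar [[311.89586730248993, 333.30115924571794], [316.34402224757605, 392.36376950177157]] edge [[361.2030064963101, 263.26371673577546], [366.33048776435703, 322.08005583735564]]
1.0 bar [[320.2728403119445, 319.8528714938051], [324.8364921688358, 378.87080687574064]] edge [[360.6177439780756, 246.31987621333542], [365.75244554942446, 305.0810141653359]]
tip -x,+x,+z,-z [[430.1 347. ]
 [338.6 301. ]
 [386.8 350.4]
 [382.2 298. ]]
grip top [[171.1 182.2]
 [168.6 130.2]
 [107.8 184.5]]
```

Run:
```python
from h import *
np.set_printoptions(suppress=True,precision=4,linewidth=200)
o=get_obs();print(o["position"],o["clock"],o["joint_pos"])
for i,ph in enumerate([1.446,1.346,1.246,1.146,1.046,.946,.846,.746,.646]):
    t=np.radians(35-13*i/8); s=np.array([-.004*np.cos(t),-.004*np.sin(t)])
    print(ph,rel(tp(E(ph)+s,t),Rt(t),o))
```

```text
[ 0.5038 -0.1578  0.1183] 13.6333 [-0.342  -0.1793  0.6259  2.3744 -0.1169  0.3186  1.9186]
1.446 [ 0.0018 -0.0006 -0.0002  0.0009 -0.0009  0.0012]
1.346 [-0.      0.0032 -0.0002  0.0009 -0.0009  0.0296]
1.246 [-0.0015  0.0071 -0.0002  0.0009 -0.0009  0.058 ]
1.146 [-0.0025  0.0112 -0.0002  0.0009 -0.0009  0.0863]
1.046 [-0.003   0.0153 -0.0002  0.0009 -0.001   0.1147]
0.946 [-0.0032  0.0195 -0.0002  0.0009 -0.001   0.143 ]
0.846 [-0.0029  0.0237 -0.0002  0.0008 -0.001   0.1714]
0.746 [-0.0022  0.0278 -0.0002  0.0008 -0.001   0.1998]
0.646 [-0.001   0.0319 -0.0001  0.0008 -0.001   0.2281]
```

send_rows(
  motion=[
    [0,0,0.0032,0,0,0,0.03],
    [0,-0.0015,0.0071,0,0,0,0.058],
    [0,-0.0025,0.0112,0,0,0,0.086],
    [0,-0.003,0.0153,0,0,0,0.115],
    [0,-0.0032,0.0195,0,0,0,0.143],
    [0,-0.003,0.0237,0,0,0,0.171],
    [0,-0.003,0.0237,0,0,0,0.171],
  ],
)

```text
clock: 14.22
position: [0.5161, -0.1585, 0.0976]
ee_rot: [0.695, 0.134, 0.175, -0.685]
ft_force: [-0.2, 0.7, 1.0]
grip_width: -0.001
```

```bash
cat > look.py <<'E'
from h import *
import sys
np.set_printoptions(suppress=True,precision=4,linewidth=200)
k=sys.argv[1]
o=get_obs();print(o["position"],o["ft_force"],o["clock"],o["joint_pos"])
for i,ph in enumerate([.846,.746,.646]):
    t=np.radians(35-13*(i+6)/8); s=np.array([-.004*np.cos(t),-.004*np.sin(t)])
    print(ph,rel(tp(E(ph)+s,t),Rt(t),o))
c=camera("side");save(c,"side%s.png"%k)
im=c["pixels"][165:245,280:360,::-1];im=cv2.resize(im,(400,400),interpolation=cv2.INTER_CUBIC)
c=camera("top");save(c,"top%s.png"%k)
im2=c["pixels"][200:250,310:360,::-1];im2=cv2.resize(im2,(400,400),interpolation=cv2.INTER_CUBIC)
cv2.imwrite("pics/c%s.png"%k,np.hstack([im,im2]))
E
python3 look.py 13
```

```text
[ 0.5161 -0.1585  0.0976] [-0.2251  0.7429  0.9668] 14.2167 [-0.371  -0.0137  0.6482  2.237  -0.1782  0.4905  1.9292]
0.846 [-0.0011 -0.0002 -0.0002  0.0013 -0.0001  0.0002]
0.746 [ 0.0003  0.0038 -0.0002  0.0013 -0.0001  0.0285]
0.646 [ 0.0021  0.0076 -0.0002  0.0013 -0.0001  0.0569]
```

View pics/c13.png

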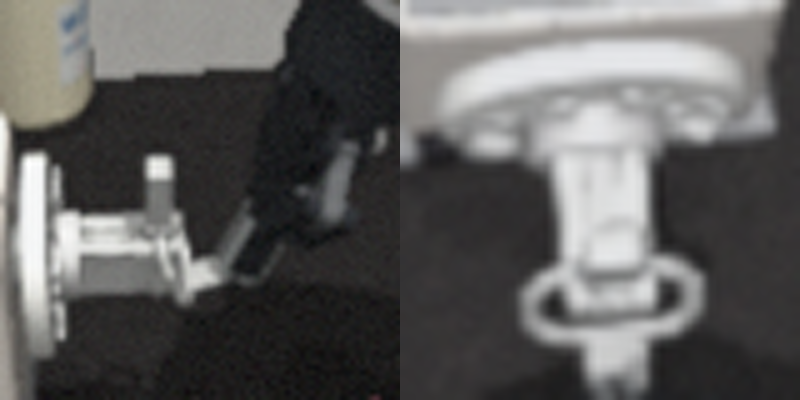

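Working as planned: the ring has nearly closed round the shaft's end. I'll finish with small pushes, checking the force.

send_rows(
  motion=[
    [0,-0.0005,0.002,0,0,0,0.014],
    [0,0.0003,0.0038,0,0,0,0.0285],
    [0,0.0012,0.0057,0,0,0,0.043],
    [0,0.0021,0.0076,0,0,0,0.057],
    [0,0.0021,0.0076,0,0,0,0.057],
  ],
)

```text
clock: 14.73
position: [0.5209, -0.1589, 0.0914]
ee_rot: [0.698, 0.114, 0.156, -0.689]
ft_force: [-1.1, -0.1, 1.9]
grip_width: -0.002
```

```bash
python3 look.py 14
```

```text
[ 0.5209 -0.1589  0.0914] [-1.1222 -0.0689  1.9135] 14.7333 [-0.3722  0.0463  0.6517  2.1863 -0.2046  0.5514  1.9388]
0.846 [-0.0032 -0.0076 -0.0001  0.0011 -0.0006 -0.0571]
0.746 [-0.0016 -0.0038 -0.0001  0.0011 -0.0007 -0.0287]
0.646 [ 0.0005 -0.0001 -0.0001  0.0011 -0.0007 -0.0004]
```

View pics/c14.png

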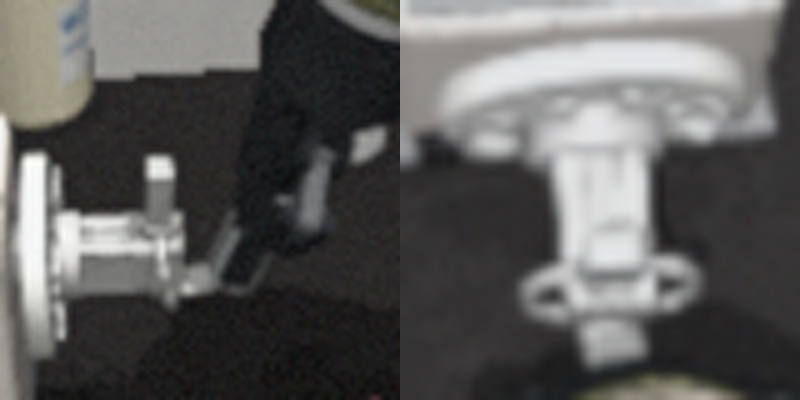

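send_rows(
  motion=[
    [0,0.0004,0.0007,0,0,0,0],
    [0,0.0008,0.0014,0,0,0,0],
    [0,0.0012,0.002,0,0,0,0],
    [0,0.0012,0.002,0,0,0,0],
  ],
)

```text
clock: 15.17
position: [0.5223, -0.1591, 0.0902]
ee_rot: [0.698, 0.114, 0.156, -0.69]
ft_force: [-1.3, 0.4, 3.0]
grip_width: 0.004
```

send_rows(
  motion=[
    [0,0.0004,0.0007,0,0,0,0],
    [0,0.0008,0.0014,0,0,0,0],
    [0,0.0008,0.0014,0,0,0,0],
  ],
)

```text
clock: 15.42
position: [0.5233, -0.1592, 0.0891]
ee_rot: [0.698, 0.114, 0.156, -0.69]
ft_force: [-5.8, 1.0, 8.0]
grip_width: 0.001
```

```bash
python3 look.py 15
```

```text
[ 0.5233 -0.1592  0.0891] [-5.7743  0.9898  7.9694] 15.4167 [-0.3697  0.0577  0.6513  2.1833 -0.2218  0.5459  1.9526]
0.846 [-0.0046 -0.0107  0.      0.0006 -0.0014 -0.0562]
0.746 [-0.003  -0.0068  0.      0.0006 -0.0015 -0.0278]
0.646 [-0.0009 -0.0031  0.      0.0006 -0.0015  0.0005]
```

View pics/c15.png

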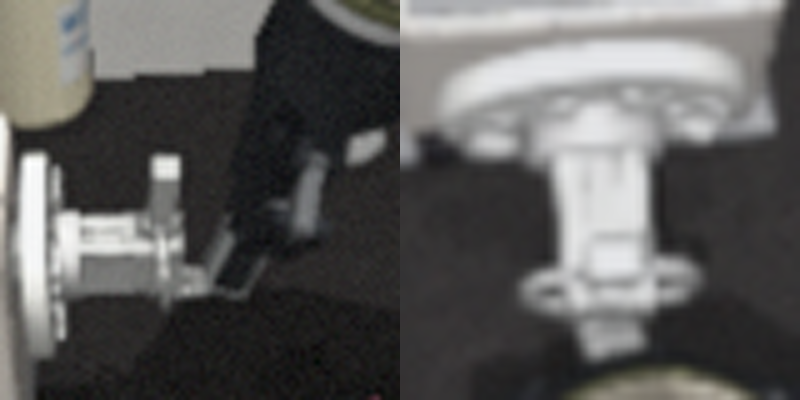

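send_rows(
  motion=[
    [0,-0.003,-0.004,0,0,0,0],
    [0,-0.006,-0.015,0,0,0,0],
    [0,-0.006,-0.04,0,0,0,0.05],
    [0,-0.006,-0.07,0,0,0,0.12],
    [0,-0.006,-0.1,0,0,0,0.2],
    [0,-0.006,-0.13,0,0,0,0.28],
    [0,-0.006,-0.14,0,0,0,0.36],
    [0,-0.006,-0.14,0,0,0,0.38],
    [0,-0.006,-0.14,0,0,0,0.38],
  ],
)

```text
clock: 16.27
position: [0.4662, -0.1555, 0.2162]
ee_rot: [0.707, -0.02, 0.023, -0.706]
ft_force: [-0.1, -0.1, -0.3]
grip_width: -0.0
```

```bash
python3 look.py 16
python3 - <<'E'
from h import *
import pickle
o=get_obs();c=camera("wrist");save(c,"w16.png");pickle.dump((o,c),open("w16.pkl","wb"))
E
```

```text
[ 0.4662 -0.1555  0.2162] [-0.0554 -0.0586 -0.3414] 16.2667 [-0.3935  0.0225  0.6392  1.8588 -0.0135  1.2598  1.7602]
0.846 [ 0.0484  0.1192 -0.0001  0.0017 -0.0005 -0.436 ]
0.746 [ 0.0513  0.1222 -0.0001  0.0017 -0.0005 -0.4076]
0.646 [ 0.0546  0.1248 -0.      0.0016 -0.0006 -0.3793]
```

View pics/c16.png

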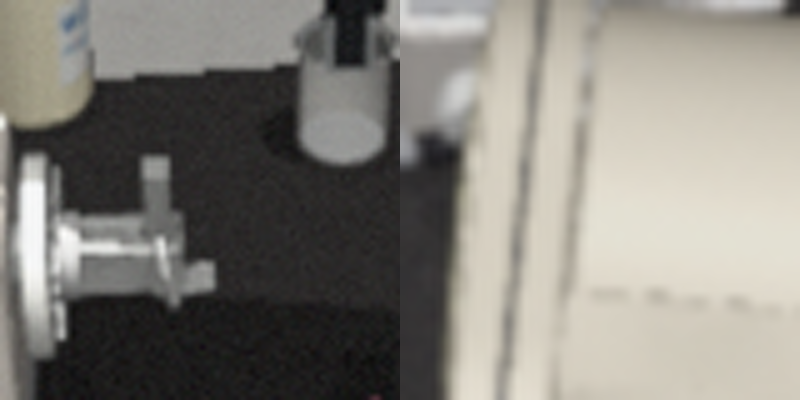

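View pics/w16.png

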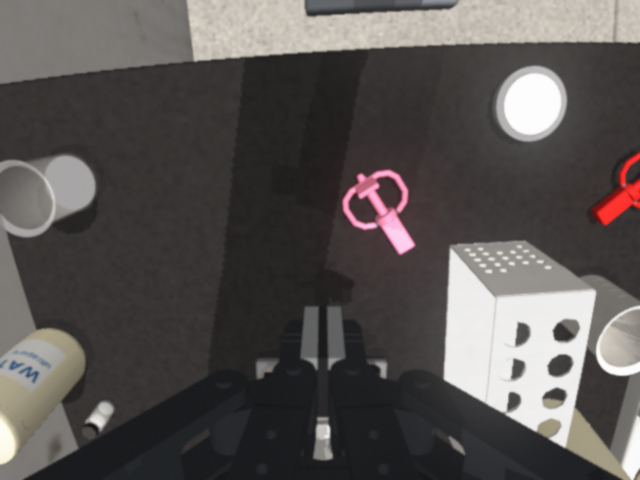

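Run:
```python
from h import *
import pickle
np.set_printoptions(suppress=True,precision=1,linewidth=200)
c=camera("side");P=cloud(c);pickle.dump(c,open("side17.pkl","wb"))
f=lambda P:(proj(c,P)-[300,185])*12
def W(x,z,y): return PIN+np.array([x*np.cos(PSI)-y*np.sin(PSI),x*np.sin(PSI)+y*np.cos(PSI),z])
for q in (0,.1,.2,.3):
    e=E(q+.646); b=q+.16;bar=np.array([-.038*np.sin(b),.0045-.038*np.cos(b)])
    print(q,"edge",f([W(*e,-.009),W(*e,.009)]).tolist(),"bar end +-25",f([W(*bar,-.009),W(*bar,.009)]).tolist(),e*1000)
print("grip top corners",f([W(-.006,.039,.008),W(-.006,.039,-.008),W(.006,.039,.008),W(.006,.039,-.008)]))
print("grip low corners",f([W(-.006,.01,.008),W(.006,.01,.008)]))
np.set_printoptions(suppress=True,precision=4)
k=P[150:250,260:350].reshape(-1,3);
t=k[(k[:,0]<.5355)&(k[:,0]>.50)&(k[:,2]>.07)&(k[:,2]<.12)&(abs(k[:,1]+.158)<.03)];print("tab pts",len(t),t.min(0),t.max(0),np.sort(t[:,0])[:12],t[np.argsort(t[:,0])[:15]].mean(0))
for z0,z1 in ((.13,.138),(.138,.146),(.146,.153),(.153,.159),(.159,.168)):
    t=k[(k[:,0]<.57)&(k[:,0]>.535)&(k[:,2]>z0)&(k[:,2]<z1)&(abs(k[:,1]+.16)<.015)];print("grip",len(t),t.min(0),t.max(0),t.mean(0))
im=c["pixels"][185:235,300:350];im=cv2.resize(im[...,::-1],(600,600),interpolation=cv2.INTER_CUBIC)
cv2.imwrite("pics/s17y.png",im)
```

```text
0 edge [[276.33652981897967, 394.75787845744946], [280.2972605277764, 454.0113300976751]] bar end +-25 [[177.93580463104126, 410.464774823477], [180.66631341197808, 469.82003438958554]] [-25.9 -29.8]
0.1 edge [[292.6208921759105, 383.7151744015089], [296.79156691518165, 442.92936258940256]] bar end +-25 [[196.32316077789255, 406.7868474491288], [199.28356359856912, 466.12149466494486]] [-29.2 -27.1]
0.2 edge [[307.48952622227443, 371.49117686585225], [311.8541526841468, 430.66319411869654]] bar end +-25 [[214.203912365816, 401.7416605199438], [217.3888449450517, 461.05237130115506]] [-32.2 -24. ]
0.3 edge [[320.7941994298435, 358.19468553946365], [325.33487121611347, 417.32182037324765]] bar end +-25 [[231.41034117981985, 395.3735869105535], [234.81249399063222, 454.6571701169587]] [-34.9 -20.7]
grip top corners [[171.1 182.2]
 [168.6 130.2]
 [107.8 184.5]
 [106.1 132.5]]
grip low corners [[174.9 299.9]
 [112.8 302.2]]
tab pts 23 [ 0.5271 -0.1695  0.0904] [ 0.5354 -0.1518  0.0964] [0.5271 0.5271 0.528  0.528  0.5284 0.5286 0.5294 0.5296 0.5302 0.5304 0.5307 0.531 ] [ 0.5296 -0.1603  0.0932]
grip 17 [ 0.5437 -0.1646  0.1301] [ 0.5597 -0.1525  0.1379] [ 0.5524 -0.1555  0.1339]
grip 13 [ 0.5485 -0.1578  0.1387] [ 0.5577 -0.1522  0.1459] [ 0.5533 -0.1546  0.1421]
grip 13 [ 0.5484 -0.1571  0.1462] [ 0.5575 -0.1523  0.1529] [ 0.5531 -0.1546  0.1499]
grip 11 [ 0.548  -0.1664  0.1535] [ 0.5573 -0.1532  0.1585] [ 0.5523 -0.1567  0.1567]
grip 20 [ 0.5471 -0.1668  0.1595] [ 0.5571 -0.153   0.1623] [ 0.552  -0.1597  0.161 ]
```

View pics/s17y.png

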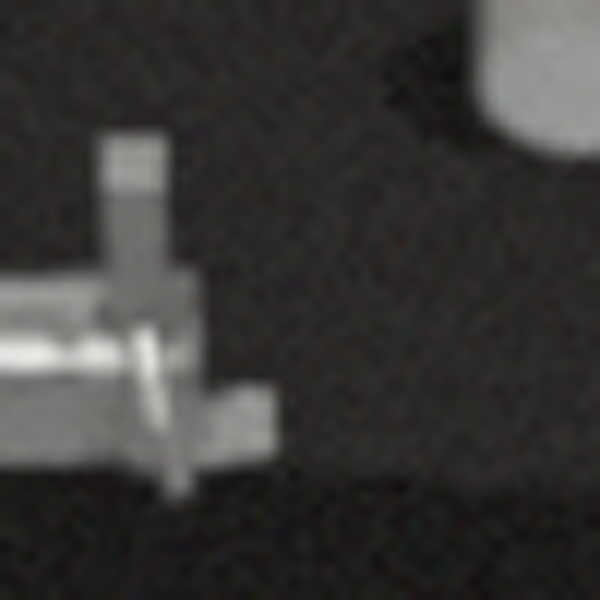

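Run:
```python
from h import *
import pickle
o0,a=pickle.load(open("side0.pkl","rb"));b=pickle.load(open("side17.pkl","rb"))
for n,(u,v,w,h) in dict(bottle=(265,125,40,70),petri=(372,278,40,35),beaker100=(333,160,30,42)).items():
    t=cv2.cvtColor(a["pixels"][v:v+h,u:u+w],cv2.COLOR_RGB2GRAY);s=cv2.cvtColor(b["pixels"][v-10:v+h+10,u-10:u+w+10],cv2.COLOR_RGB2GRAY)
    r=cv2.minMaxLoc(cv2.matchTemplate(s,t,cv2.TM_CCOEFF_NORMED));print(n,r[1],np.array(r[3])-10)
o=get_obs();print(o["position"],o["ft_force"],o["clock"]); hand_in()
```

```text
bottle 0.9945735931396484 [0 0]
petri 0.999413788318634 [0 0]
beaker100 0.7320023775100708 [0 0]
[ 0.46450023 -0.15569194  0.21540391] [-0.30326828 -0.4018916   0.40028343] 16.4667
the job is handed in; nothing more can be done
```

The linchpin is locked in the shaft's cross hole with its ring shut, and I handed the job in at 16.5 s. The hand-in reports no verdict, so the result rests on my own checks.

- **Insertion:** I gripped the parked pin, found the hole in the wrist picture and pushed the pin down in small steps until the collar stopped dead. The wrist force was about 14 N at most.
- **Ring:** I let go and swung the ring down with the shut fingertips, which were tilted back. I pushed it to its stop with about 10 N and then backed the arm clear.

**Last checks:**
- **Pin height:** after I let go, the grip top was at z ≈ 0.162 m, which puts the pin grip about 43 mm above the hub face (it must be 40–46 mm).
- **Pin angle:** the pin looks upright to within about 0.03 rad. It leaned slightly while I pushed the ring home and came back when I let go.
- **Ring:** the tab's edge sits where a shut ring should be, about 0–0.05 rad from its stop, and within about 1 mm of the shaft's middle line.
- **Robot:** the arm was clear of everything at hand-in.
- **Bystanders:** the wash bottle and petri dish match their starting picture with no shift. The 100 ml beaker also showed no shift, but the match was poor (0.73), probably because the gripper was in front of part of it. I did not measure the white plastic beaker at the end; the arm went nowhere near it at its height.

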